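Count a soundboard kit onto the tip tray and send it into the tote

ROBOT

A 6-joint arm with a two-finger parallel gripper is mounted at the origin on the work surface. World frame = base frame: x ahead of the robot, y to its left, z up, the work surface at z = 0. Lengths are in m, angles in degrees, forces in N, time in s.
With the tool pointing down it reaches from about 0.4 to 0.825 m from the base axis. Payload 7 kg.
Tool frame: the origin (TCP) lies midway between the tips of the shut fingers; the grasp point (between the pads) lies hold_point_z behind it (hold_point_z is the distance from the TCP to the grasp point, in m); z points along the fingers, y is the line along which they close (so a half turn about z gives the same grasp; the last joint's range is limited). The gripper opens to 88 mm and grips with 3 to 60 N. Pads are 19 mm wide; open, the fingers measure 130 mm over their backs; the gripper's body (78 mm by 193 mm) begins 47 mm behind the grasp point.
Start: joints at [87.783, 20.546, 0.682, 0, -70.136, -16.507], TCP at [0.217, 0.639, 0.227] pointing down, gripper open.
Joint ranges: [-176.03, 176.03], [-82.01, 121.73], [-58.28, 71.71], [-173.87, 95.51], [-174.79, -0.11], [-173.66, 173.66]. Speed limits (degrees/s): [136.94, 136.94, 172.46, 180, 180, 180].

INTERFACE

Orientations are given as [roll, pitch, yaw] about the fixed x, y, z axes, in that order (R = Rz(yaw) Ry(pitch) Rx(roll)).
In Python, from plant import * gives the robot as it stands.
- The arm moves only by the tool step_arm, never from a script. Its argument "steps" is a list that holds one entry, the list of rows, each a list of 6 numbers: the shift along the tool's x, y, z scaled (see below), then the turn, a rotation vector about the tool's x, y, z scaled (see below). In form: [[[tx, ty, tz, wx, wy, wz], ...]]. A call has 1 to 20 rows; each row is the pose to reach, as a shift and turn from the pose commanded when the call began, along the tool's axes at that moment; what a row does not reach only later rows make up. The controller multiplies each number of a shift by 100 mm and each number of a turn by 0.5 rad. A row lasts 1/10 s, in which the tool goes at most 50 mm and 8.59 degrees, less where a joint would pass 70% of its speed; a pose out of reach is approached as far as the arm can. A call with a number of a shift or a turn outside -1 to 1 is refused whole. A call with a gripper value outside its range is refused whole. "jaw" is the closure in counts, from 0 (fully open) to 255 (shut), set as the call begins (left out, the last holds). The fingers move at their own pace and stop on an object; the grip force is fixed at half the most. Time passes only in rows, so rows that repeat a pose let the fingers close. It gives the time, the measured TCP pose, the force, the opening and the grip force at its end, in the units of the state.
- get_obs(): the state, without advancing time (a new reading comes with each control period).
- snapshot(name): name is "scene" or "side" or "wrist"; returns (picture, depth): 420x560x3 uint8, red, green, blue; 420x560 float32, m along the optical axis (not along the pixel's ray), 0 where there is no reading.
- calibration(name): a dict with "mtx" (3x3 intrinsics, pixels), "dist" ([k1, k2, p1, p2, k3] as OpenCV has them; the pictures are not rectified), "rvec" (rotation vector, rad) and "tvec" (3), from world to camera coordinates, as OpenCV has them. Camera axes: x right, y down, z forward; pixel columns grow to the right and rows downward; lengths in m; the calibration is good to about 2 mm. A picture is of the moment at which its call begins: read the wrist's pose just before it. calibration takes no time and is no camera call; for the wrist camera it gives the pose at the moment of the call.
- close_job(): hands the job in; it is judged then, once.
The state is a dict: "clock": time; "joint_pos": joint angles; "qvel": joint speeds; "tau": joint torques, N m; "tool_pos": TCP position; "orientation": TCP orientation; "force": force on the tool from outside, world axes, zero at the start; "moment": the same for the moment, N m; "opening": finger opening in m; "gripper_force": force on a finger pad.
Only numpy, scipy, OpenCV 4.12 (cv2) and the standard library are available. Lean on these libraries where they do the work, as an engineer would, in place of code of your own. Each camera call takes 0.05 s, during which the arm holds its last target. There are 200 camera calls.

TASK

Make up the soundboard's kit on the tip tray, level and with its end gate up: put on it all the steel hexagon nuts lying on the bench and exactly three of the four wooden buttons. Then lower the gate fully by its lever pin, lift the tray by its handle until everything has slid out through the gate end into the tote, set the empty tray back down level on its rest and shut the gate. Leave the fourth button out of the tray and the tote, and the other tools and pieces where they are.

Things in the scene. Friction and masses are not known exactly. Their poses are not given: they have to be found in the camera images.
- station: Bench stand of the tip tray, fixed to the bench: dark steel base plate 210 x 430 mm, 12 mm thick, two teal cheek plates carrying the tray's pivot, and a grey open plastic tote (180 x 172 mm outside, 5 mm walls, rim 69 mm above the bench, inner floor 17 mm) docked on it under the tray's gate end. Origin on the bench below the tray, z up; the tray empties towards the station's +y. Station x is across the tray.
- tray_mid (a point): Middle of the tray's inner floor, on its upper face. The tray is a galvanised sheet pan, open at the top, inside 160 mm across (x) by 204 mm long (y, from -102 to +102 mm of this point), walls 45 mm above the floor; when level the floor is 136 mm above the bench. Axes turn with the tray; +y points to the gate. The sheet is smooth: parts begin to slide on it at a slope between 0.2 and 0.35 rad.
- tray_handle (a point): Middle of the black lift handle, a round bar 12 mm thick running 110 mm across (x) behind the tray's rear wall, 45 mm clear of that wall from axis to sheet, 32 mm above the tray's floor and 168 mm above the bench when the tray is level; its two end brackets run to the rear wall.
- tray_hinge (a point): Point on the tray's pivot axis (station x axis), 128 mm above the bench, 8 mm below the tray's floor and 219 mm ahead of the handle (towards +y).
- tray (a joint): Tip angle of the tray about its pivot, rad: 0 level on its rest, grows as the handle is lifted, stop at 0.78. Stiff pivot (1.1 N m): the tray stays where it is left; about 9 N at the handle lifts it, about 2 N down lowers it.
- gate_pin (a point): Middle of the gate's black lever pin, a round bar 12 mm thick along the tray's x axis, sticking out 62 mm beyond the gate's end and clear of the tray on the station's -x side; this point is 34 mm outside the tray's side wall. With the gate shut it stands 40 mm above the gate's hinge axis and 118 mm to the station's -x of gate_hinge.
- gate_hinge (a point): Point on the gate's hinge axis, at the middle of the tray's end, level with the upper face of the floor. The gate is a sheet 168 mm wide and 45 mm high that closes the tray's +y end.
- gate (a joint): Angle of the end gate, rad: 0 upright and shut, grows as it swings out and down, 1.57 in line with the tray's floor, stop at 1.6. Stiff hinge (0.12 N m, 3 N at the pin): it stays where it is left.
- tote_mid (a point): Middle of the tote's inner floor (inside 170 x 162 mm, walls 52 mm above this point); axes as the station's.
- offcut: Bystander among the buttons and nuts: short piece of bridge, 50 x 26 x 22 mm, pale wood with a black top; origin under its centre, length along x.
- mallet: Bystander: wooden mallet lying on the bench; origin on the bench under the handle's neck, handle to its -x.
- chisel: Bystander: chisel, 235 mm long, lying on the bench along its x axis; origin under its middle.
- brush: Bystander: flat brush, 200 mm, lying along its x axis; origin under its middle.
- tin: Bystander: open aluminium tin, 74 mm across, 100 mm tall; origin under its centre.
- button1_c (a point): Centre (half-way up) of a soundboard button: round hardwood disc 36 mm across, 16 mm high, about 12 g, with a slightly domed top and a small dark screw mark. Starts flat on the bench; four are always there.
- button2_c (a point): Centre (half-way up) of a soundboard button: round hardwood disc 36 mm across, 16 mm high, about 12 g, with a slightly domed top and a small dark screw mark. Starts flat on the bench; four are always there.
- button3_c (a point): Centre (half-way up) of a soundboard button: round hardwood disc 36 mm across, 16 mm high, about 12 g, with a slightly domed top and a small dark screw mark. Starts flat on the bench; four are always there.
- button4_c (a point): Centre (half-way up) of a soundboard button: round hardwood disc 36 mm across, 16 mm high, about 12 g, with a slightly domed top and a small dark screw mark. Starts flat on the bench; four are always there.
- nut1_c (a point): Centre (half-way up) of a steel hexagon nut: 30 mm across its flats, about 34 mm across its corners, 16 mm high, about 60 g, dark bore. Starts flat on the bench; one to three are there, the others are absent.
- nut2_c (a point): Centre (half-way up) of a steel hexagon nut: 30 mm across its flats, about 34 mm across its corners, 16 mm high, about 60 g, dark bore. Starts flat on the bench; one to three are there, the others are absent.
- nut3_c (a point): Centre (half-way up) of a steel hexagon nut: 30 mm across its flats, about 34 mm across its corners, 16 mm high, about 60 g, dark bore. Starts flat on the bench; one to three are there, the others are absent.

How it is judged:
By the outcome, as a careful person would: the job done as asked, in the order asked, and still so for the second after the job is handed in, with the robot touching nothing.
Of nut1, nut2, nut3 only 1 to 3 are there at a start; the rules pass over those that are not, and their reading is None.
At some moment in a run one of button1, button2, button3, button4, nut1, nut2, nut3 may be knocked a few centimetres aside while the robot is not near it.
Once in a run the grip may slacken for a moment while it holds something.
It also fails if it takes over 200 s, if anything falls off the work surface, if the arm or the gripper's body presses on something with over 40 N, if the wrist force passes 120 N, or if a joint passes its speed limit or range.

## Working session

There is one attempt and no reset: what is moved stays moved. The work goes in short steps, Python scripts to look and compute and a tool call to move; the robot and the scene stay as the last step left them, time stands still between calls to the robot, and variables do not carry over. Pictures are saved under pics/ and viewed, at most 14 in all, crops included, and the job is handed in when it is done.

Besides the shell and the picture viewer there is one more tool, called after "Emit:" as a command line: name --argument value ..., lists and objects as JSON in quotes. step_arm: Moves the arm, as the interface text tells. Its arguments: {"type":"object","properties":{"steps":{"type":"array","items":{"type":"array","items":{"type":"array","items":{"type":"number","minimum":-1,"maximum":1}}}},"jaw":{"type":"number"}},"required":["steps"]}

```bash
ls; mkdir -p pics; cat > h.py <<'E'
from plant import *
import numpy as np, cv2
from scipy.spatial.transform import Rotation as R
def cam(n):
    c=calibration(n); return {k:np.array(v,float) for k,v in c.items()}
def world(c,d,uv,z=None):
    """pixels -> world, by depth (5x5 median) or on plane z"""
    uv=np.array(uv,float).reshape(-1,2)
    n=cv2.undistortPoints(uv[:,None],c['mtx'],c['dist'])[:,0]
    Rm=cv2.Rodrigues(c['rvec'])[0]; t=c['tvec'].ravel(); o=-Rm.T@t
    out=[]
    for (u,v),(a,b) in zip(uv,n):
        r=Rm.T@np.array([a,b,1])
        if z is None:
            p=d[int(v)-2:int(v)+3,int(u)-2:int(u)+3]; s=np.median(p[p>0]) if (p>0).any() else np.nan
        else: s=(z-o[2])/r[2]
        out.append(o+s*r)
    return np.array(out)
def snap(n,name):
    c=cam(n); p,d=snapshot(n)
    cv2.imwrite(f'pics/{name}.png',p[:,:,::-1]); np.savez(f'pics/{name}.npz',d=d,p=p,**c); return p,d,c
def load(name):
    f=np.load(f'pics/{name}.npz'); return f['p'],f['d'],f
E
python3 - <<'E'
from h import *
o=get_obs(); print(o)
for n in('scene','side','wrist'):
    p,d,c=snap(n,n+'0'); 
    Rm=cv2.Rodrigues(c['rvec'])[0]; print(n,-Rm.T@c['tvec'].ravel(),Rm[2])
E
```

```text
pics
{'clock': 0.0, 'joint_pos': array([ 8.77835211e+01,  2.05919227e+01,  6.31930441e-01, -2.00445064e-02,
       -7.01365664e+01, -1.65060902e+01]), 'qvel': array([-0.05930651,  0.03906234, -0.03916464, -0.02796366,  0.01163665,
       -0.01205267]), 'tau': array([-2.03026202e-04, -5.82722497e+01,  2.93059462e+01,  6.99705586e+00,
        7.01544690e-03, -1.81405326e-04]), 'tool_pos': array([0.21654271, 0.63878374, 0.22560343]), 'orientation': array([ 1.79902067e+02, -9.37024833e-03, -1.87293877e+01]), 'force': array([ 0.32007002, -0.48090979, -0.56221181]), 'moment': array([ 0.04137289,  0.00430658, -0.03235429]), 'gripper_force': 0.0, 'opening': 0.0876422933328774}
scene [ 1.15590954 -0.97650153  0.97455224] [-0.41370963  0.69727783 -0.5853614 ]
side [-0.16853463 -0.82508329  1.05013517] [ 0.50255429  0.5913916  -0.63063076]
wrist [0.29397651 0.61238414 0.38439237] [-0.28923349  0.09573565 -0.95245928]
```

View pics/scene0.png

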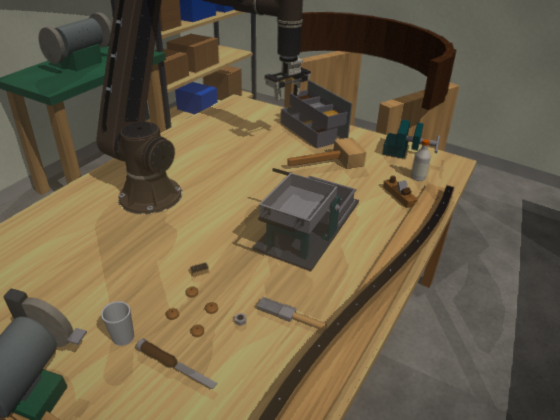

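View pics/side0.png

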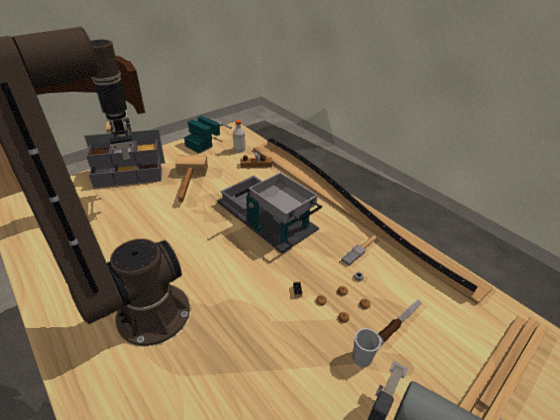

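Scene: four buttons at about (172,314), (192,292), (211,307), (197,330); one nut at (240,319); station around (305,215). Zooming in on the station.

```bash
python3 - <<'E'
from h import *
a=[]
for n,(x,y) in(('scene0',(250,150)),('side0',(205,160))):
    p,d,c=load(n); a.append(cv2.resize(p[y:y+120,x:x+115],None,fx=3.4,fy=3.4,interpolation=cv2.INTER_CUBIC))
cv2.imwrite('pics/st.png',np.hstack(a)[:,:,::-1]); print(a[0].shape)
for n,px in(('scene0',[(172,314),(192,292),(211,307),(197,330),(240,319),(200,268),(118,310)]),('side0',[(321,300),(342,291),(365,304),(343,317),(359,276),(297,289)])):
    p,d,c=load(n); print(n);print(world(c,d,px).round(3)); print(world(c,d,px,0.016).round(3))
E
```

```text
(408, 391, 3)
scene0
[[ 0.483 -0.406  0.014]
 [ 0.475 -0.311  0.013]
 [ 0.558 -0.327  0.015]
 [ 0.577 -0.412  0.016]
 [ 0.65  -0.319  0.015]
 [ 0.436 -0.226  0.021]
 [ 0.396 -0.509  0.071]]
[[ 0.485 -0.407  0.016]
 [ 0.477 -0.313  0.016]
 [ 0.558 -0.328  0.016]
 [ 0.577 -0.412  0.016]
 [ 0.65  -0.319  0.016]
 [ 0.432 -0.222  0.016]
 [ 0.35  -0.481  0.016]]
side0
[[ 0.459 -0.311  0.014]
 [ 0.542 -0.329  0.014]
 [ 0.563 -0.415  0.013]
 [ 0.468 -0.405  0.014]
 [ 0.639 -0.321  0.015]
 [ 0.423 -0.229  0.019]]
[[ 0.457 -0.312  0.016]
 [ 0.541 -0.33   0.016]
 [ 0.562 -0.416  0.016]
 [ 0.466 -0.405  0.016]
 [ 0.638 -0.321  0.016]
 [ 0.425 -0.227  0.016]]
```

View pics/st.png

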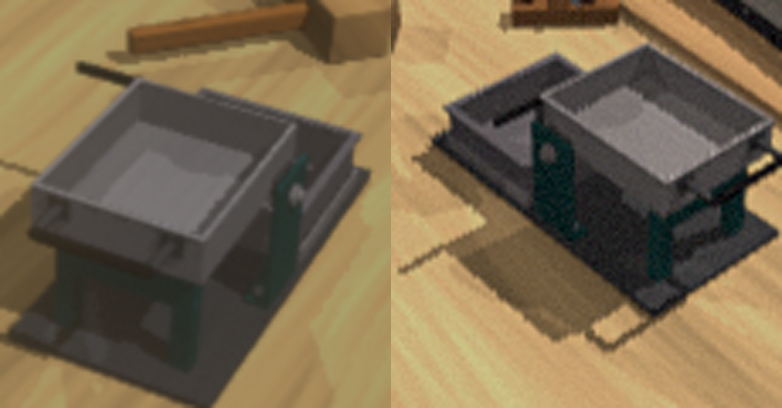

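Both views show the empty tray with its handle on the robot's right-hand (−y) side, the gate end and tote towards +y, and the lever pin at scene (281,171).

```bash
python3 - <<'E'
from h import *
S=np.array([(35,185),(210,240),(295,125),(135,80)])/3.4+[250,150]
D=np.array([(279,185),(379,122),(254,45),(154,92)])/3.4+[205,160]
for n,q in(('scene0',S),('side0',D)):
    p,d,c=load(n); w=world(c,d,q,.181)[:,:2]; print(w.round(3),'mean',w.mean(0).round(3))
    e=(w[3]+w[2]-w[0]-w[1])/2; f=(w[1]+w[2]-w[0]-w[3])/2
    print('len',np.linalg.norm(e),np.degrees(np.arctan2(*e[::-1]))-90,'wid',np.linalg.norm(f),np.degrees(np.arctan2(*f[::-1])))
    # blobs: small things near the bench in a region, by colour distance
    hsv=cv2.cvtColor(p,cv2.COLOR_RGB2HSV)
    ii=np.indices(d.shape)[::-1].reshape(2,-1).T[::1].astype(float)
    nn=cv2.undistortPoints(ii[:,None],c['mtx'],c['dist'])[:,0]
    Rm=cv2.Rodrigues(c['rvec'])[0]; X=(np.c_[nn,np.ones(len(nn))]*d.reshape(-1,1)-c['tvec'].ravel())@Rm
    X=X.reshape(420,560,3)
    m=((X[...,2]>.008)&(X[...,2]<.03)&(X[...,0]>.35)&(X[...,0]<.85)&(abs(X[...,1])<.8)).astype(np.uint8)
    k,l,s,ce=cv2.connectedComponentsWithStats(m)
    for i in range(1,k):
        if s[i,4]>12: print(ce[i].round(1),s[i,2:5],world(c,d,[ce[i]],.012).round(3), (X[l==i].min(0)/2+X[l==i].max(0)/2).round(3))
E
```

```text
[[ 0.53  -0.037]
 [ 0.698 -0.024]
 [ 0.68   0.178]
 [ 0.513  0.165]] mean [0.605 0.071]
len 0.20274652231352752 4.915131926709478 wid 0.16779850484944106 4.624667621689853
[325.5 141.6] [21 11 77] [[0.37  0.74  0.012]] [0.377 0.732 0.019]
[387.5 152.4] [14  6 39] [[0.646 0.806 0.012]] [0.652 0.794 0.019]
[336.  161.9] [ 75  12 204] [[0.491 0.599 0.012]] [0.475 0.552 0.019]
[417.2 175.8] [14 10 65] [[0.821 0.685 0.012]] [0.82  0.678 0.019]
[394.9 192.9] [ 25  25 151] [[0.787 0.51  0.012]] [0.786 0.498 0.019]
[342.1 199.9] [ 7 11 41] [[0.635 0.354 0.012]] [0.636 0.337 0.019]
[303.8 241.7] [ 107   72 1861] [[0.633 0.064 0.012]] [0.607 0.169 0.019]
[199.4 268.3] [ 19  12 152] [[ 0.428 -0.221  0.012]] [ 0.432 -0.223  0.018]
[191.3 290.6] [12 10 90] [[ 0.469 -0.307  0.012]] [ 0.467 -0.306  0.014]
[286.  311.6] [ 70  32 705] [[ 0.739 -0.226  0.012]] [ 0.753 -0.23   0.017]
[211.2 306.7] [13 10 98] [[ 0.555 -0.324  0.012]] [ 0.555 -0.325  0.014]
[172.1 312.5] [ 13  11 108] [[ 0.479 -0.401  0.012]] [ 0.478 -0.401  0.014]
[240.4 318. ] [ 12  11 103] [[ 0.647 -0.313  0.012]] [ 0.647 -0.313  0.01
[... 1217 characters left out ...]
0.316  0.012]] [ 0.644 -0.316  0.014]
[297.3 288.6] [ 10  14 105] [[ 0.429 -0.224  0.012]] [ 0.429 -0.227  0.016]
[342.5 289.4] [10  8 68] [[ 0.55  -0.324  0.012]] [ 0.552 -0.323  0.015]
[321.4 298.7] [11  9 71] [[ 0.465 -0.308  0.012]] [ 0.465 -0.307  0.014]
[365.1 302.4] [11 10 70] [[ 0.57  -0.41   0.012]] [ 0.57  -0.411  0.014]
[397.9 321.5] [ 44  47 401] [[ 0.596 -0.527  0.012]] [ 0.6  -0.53  0.02]
[343.8 316. ] [11  9 80] [[ 0.474 -0.403  0.012]] [ 0.472 -0.401  0.014]
[493.2 359.1] [ 59  78 586] [[ 0.713 -0.79   0.012]] [ 0.675 -0.786  0.019]
[365.5 346.6] [12  6 40] [[ 0.445 -0.52   0.012]] [ 0.438 -0.525  0.019]
[360.5 361.4] [19 14 73] [[ 0.397 -0.543  0.012]] [ 0.402 -0.539  0.019]
```

Emit:
step_arm --steps '[[[0,0,-0.5,0,0,0],[0,0,-1,0,0,0],[0,0,-1,0,0,0]]]'

```text
clock: 0.45
tool_pos: [0.218, 0.6417, 0.3349]
orientation: [-179.3, 0.0, -18.7]
force: [-0.2, -0.2, 1.4]
opening: 0.0874
gripper_force: 0.0
```

```bash
python3 - <<'E'
import plant; print([ (k, getattr(plant,k)) for k in dir(plant) if not k.startswith('__') and not callable(getattr(plant,k))][:30])
E
```

```text
[('hold_point_z', 0.0188)]
```

Emit:
step_arm --steps '[[[0.4,0.3,0,0,0,-0.28],[0.8,0.6,0,0,0,-0.55],[1,0.8,0,0,0,-0.81],[1,0.8,0,0,0,-0.81]]]'

```text
clock: 0.85
tool_pos: [0.2872, 0.5285, 0.3276]
orientation: [-179.9, -0.0, 4.6]
force: [0.3, 0.7, 0.6]
opening: 0.0873
gripper_force: 0.0
```

Emit:
step_arm --steps '[[[0.33,0.33,0,0,0,0],[0.67,0.67,0,0,0,0],[1,1,0,0,0,0]]]'

```text
clock: 1.15
tool_pos: [0.3938, 0.4389, 0.3264]
orientation: [180.0, 0.0, 4.5]
force: [0.2, 0.8, 0.6]
opening: 0.0878
gripper_force: 0.0
```

Emit:
step_arm --steps '[[[0.33,0.33,0,0,0,0],[0.67,0.67,0,0,0,0],[1,1,0,0,0,0]]]'

```text
clock: 1.45
tool_pos: [0.5019, 0.3467, 0.3264]
orientation: [-180.0, 0.0, 4.4]
force: [0.4, 0.7, 0.1]
opening: 0.0874
gripper_force: 0.0
```

Emit:
step_arm --steps '[[[0,0.5,0,0,0,0],[0,1,0,0,0,0]]]'

```text
clock: 1.65
tool_pos: [0.5092, 0.2467, 0.3252]
orientation: [179.9, 0.1, 4.4]
force: [0.9, -1.4, 0.4]
opening: 0.0879
gripper_force: 0.0
```

Emit:
step_arm --steps '[[[0,0.5,0,0,0,0],[0,1,0,0,0,0]]]'

```text
clock: 1.85
tool_pos: [0.5163, 0.1468, 0.3263]
orientation: [180.0, 0.0, 4.4]
force: [0.6, -0.1, -0.0]
opening: 0.0876
gripper_force: 0.0
```

Emit:
step_arm --steps '[[[0,0.5,0,0,0,0],[0,1,0,0,0,0]]]'

```text
clock: 2.05
tool_pos: [0.5241, 0.0471, 0.3266]
orientation: [-180.0, -0.0, 4.4]
force: [1.4, 1.4, -0.6]
opening: 0.0876
gripper_force: 0.0
```

Emit:
step_arm --steps '[[[0,0.5,0,0,0,0],[0,1,0,0,0,0]]]'

```text
clock: 2.25
tool_pos: [0.532, -0.0526, 0.3266]
orientation: [-180.0, -0.0, 4.4]
force: [2.8, 0.6, 0.5]
opening: 0.0876
gripper_force: 0.0
```

Emit:
step_arm --steps '[[[0,0.5,0,0,0,0],[0,1,0,0,0,0]]]'

```text
clock: 2.45
tool_pos: [0.54, -0.1524, 0.3266]
orientation: [-180.0, -0.0, 4.4]
force: [0.8, -0.5, 0.8]
opening: 0.0876
gripper_force: 0.0
```

Emit:
step_arm --steps '[[[0,0.5,0,0,0,0],[0,1,0,0,0,0]]]'

```text
clock: 2.65
tool_pos: [0.5479, -0.2523, 0.3264]
orientation: [-180.0, -0.0, 4.4]
force: [1.7, 0.3, -0.6]
opening: 0.0879
gripper_force: 0.0
```

Emit:
step_arm --steps '[[[-0.2,0.5,0,0,0,0],[-0.4,1,0,0,0,0],[-0.4,1,0,0,0,0]]]'

```text
clock: 2.95
tool_pos: [0.5141, -0.3573, 0.3254]
orientation: [-180.0, 0.1, 4.2]
force: [0.1, 0.9, 0.7]
opening: 0.0873
gripper_force: 0.0
```

```bash
cat >> h.py <<'E'
def cloud(d,c):
    ii=np.indices(d.shape)[::-1].reshape(2,-1).T.astype(float)
    nn=cv2.undistortPoints(ii[:,None],c['mtx'],c['dist'])[:,0]
    Rm=cv2.Rodrigues(c['rvec'])[0]
    return ((np.c_[nn,np.ones(len(nn))]*d.reshape(-1,1)-c['tvec'].ravel())@Rm).reshape(*d.shape,3)
def blobs(n,name,zlo=.009,zhi=.03,near=None):
    """blob tops in z band: pixel, world centre of bounding box, delta in tool axes from TCP (units of 0.1 m)"""
    o=get_obs(); p,d,c=snap(n,name); X=cloud(d,c)
    m=((X[...,2]>zlo)&(X[...,2]<zhi)&(d>0)).astype(np.uint8)
    k,l,s,ce=cv2.connectedComponentsWithStats(m)
    T=R.from_euler('xyz',o['orientation'],degrees=True).as_matrix(); t=o['tool_pos']
    for i in range(1,k):
        P=X[l==i]; w=np.ptp(P,axis=0)
        if s[i,4]>40 and max(w[:2])<.07 and min(w[:2])>.015:
            q=np.r_[cv2.minAreaRect(P[:,:2].astype(np.float32))[0],np.median(P[:,2])]
            print(ce[i].round(),s[i,4],'w',q.round(4),'size',w[:2].round(3),'tool',((q-t)@T*10).round(2))
E
python3 - <<'E'
from h import *
o=get_obs();print(o['tool_pos'],o['orientation'])
blobs('wrist','w1')
E
```

```text
[ 0.51410061 -0.35732993  0.32544457] [-1.79993445e+02  1.12663637e-01  4.18766430e+00]
[199.  28.] 1695 w [ 0.6876 -0.2317  0.0178] size [0.069 0.046] tool [ 1.83 -1.13  3.07]
[258.  69.] 429 w [ 0.6434 -0.3133  0.0167] size [0.034 0.029] tool [ 1.33 -0.34  3.09]
[318. 127.] 442 w [ 0.5706 -0.4066  0.0151] size [0.034 0.034] tool [0.53 0.53 3.1 ]
[261. 136.] 431 w [ 0.5511 -0.322   0.0151] size [0.034 0.034] tool [ 0.4  -0.33  3.1 ]
[307. 189.] 373 w [ 0.4755 -0.3987  0.015 ] size [0.034 0.034] tool [-0.41  0.38  3.1 ]
[247. 190.] 373 w [ 0.4661 -0.3048  0.0152] size [0.034 0.034] tool [-0.43 -0.56  3.1 ]
[195. 210.] 587 w [ 0.4286 -0.2237  0.0222] size [0.05  0.054] tool [-0.75 -1.39  3.03]
[375. 219.] 149 w [ 0.4316 -0.5159  0.0198] size [0.045 0.044] tool [-0.93  1.52  3.06]
[395. 239.] 156 w [ 0.4027 -0.5505  0.0188] size [0.031 0.026] tool [-1.25  1.85  3.07]
```

View pics/w1.png

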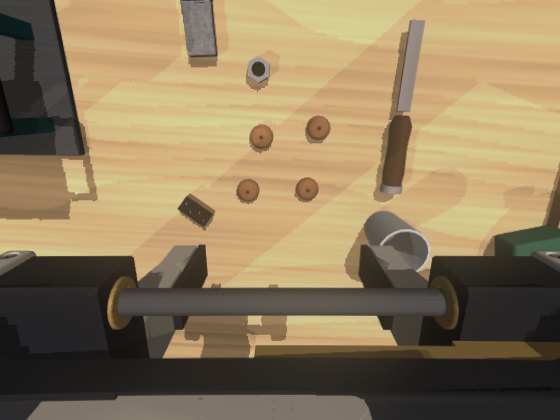

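The wrist view shows the nut at (258,69), flats facing ±y, and the buttons at (261,136), (318,127), (248,190) and (307,188). That's one nut in all. I'll go for the nut first.

Emit:
step_arm --jaw 80 --steps '[[[0.33,-0.12,0.33,0,0,0],[0.67,-0.24,0.67,0,0,0],[1,-0.34,1,0,0,0],[1,-0.34,1,0,0,0]]]'

```text
clock: 3.4
tool_pos: [0.6138, -0.3074, 0.2192]
orientation: [-179.7, 0.5, 4.6]
force: [-0.7, 0.5, -0.9]
opening: 0.063
gripper_force: 0.0
```

Emit:
step_arm --steps '[[[0.2,0,0.5,0,0,0],[0.33,0,1,0,0,0],[0.33,0,1,0,0,0]]]'

```text
clock: 3.7
tool_pos: [0.6433, -0.3063, 0.1195]
orientation: [-179.8, 0.5, 4.5]
force: [-1.0, -0.4, -1.1]
opening: 0.06
gripper_force: 0.0
```

Emit:
step_arm --steps '[[[0,0,0.5,0,0,0],[0,0,0.85,0,0,0],[0,0,0.85,0,0,0],[0,0,0.85,0,0,0]]]'

```text
clock: 4.1
tool_pos: [0.6464, -0.3092, 0.0437]
orientation: [179.9, -0.0, 4.5]
force: [0.5, -0.1, 0.6]
opening: 0.0602
gripper_force: 0.0
```

```bash
python3 - <<'E'
from h import *
o=get_obs();print(o['tool_pos'],o['orientation'],o['opening'])
blobs('wrist','w2')
E
```

```text
[ 0.64638949 -0.30923643  0.04368033] [ 1.79934205e+02 -4.58522623e-02  4.52631378e+00] 0.0601527405964313
[288. 239.] 1768 w [ 0.6447 -0.3129  0.0165] size [0.034 0.031] tool [-0.02  0.03  0.27]
```

View pics/w2.png

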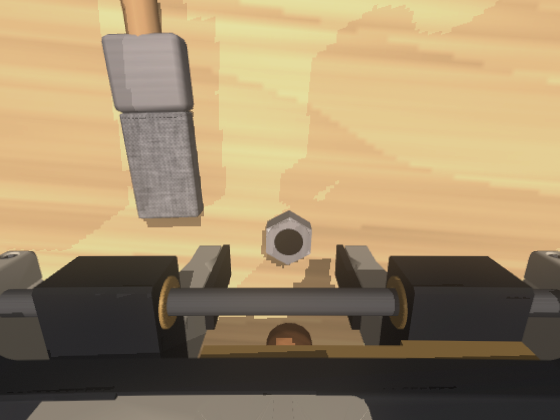

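The nut at (288,240) sits centred between the fingers, so I descend and grip.

Emit:
step_arm --steps '[[[-0.02,0.03,0.25,0,0,0],[-0.02,0.03,0.4,0,0,0],[-0.02,0.03,0.4,0,0,0]]]'

```text
clock: 4.45
tool_pos: [0.6431, -0.312, 0.0013]
orientation: [-180.0, 0.1, 4.5]
force: [-0.5, 0.2, -0.3]
opening: 0.0603
gripper_force: 0.0
```

Emit:
step_arm --jaw 255 --steps '[[[0,0,0,0,0,0],[0,0,0,0,0,0],[0,0,0,0,0,0],[0,0,0,0,0,0],[0,0,0,0,0,0],[0,0,0,0,0,0]]]'

```text
clock: 5.05
tool_pos: [0.6441, -0.3123, 0.0023]
orientation: [180.0, -0.0, 4.5]
force: [-0.8, 0.8, 5.1]
opening: 0.0318
gripper_force: 30.0
```

Emit:
step_arm --steps '[[[0,0,-0.3,0,0,0],[0,0,-0.6,0,0,0],[0,0,-1,0,0,0],[0,0,-1,0,0,0]]]'

```text
clock: 5.45
tool_pos: [0.647, -0.3135, 0.108]
orientation: [179.8, -0.5, 4.5]
force: [1.0, 0.2, -0.1]
opening: 0.0319
gripper_force: 30.0
```

Emit:
step_arm --steps '[[[0,-0.3,-0.4,0,0,0],[0,-0.6,-0.8,0,0,0],[0,-1,-0.9,0,0,0]]]'

```text
clock: 5.75
tool_pos: [0.6378, -0.2131, 0.1963]
orientation: [179.9, -0.4, 4.4]
force: [1.2, 1.1, 0.1]
opening: 0.0317
gripper_force: 30.0
```

Emit:
step_arm --steps '[[[0,-0.3,-0.4,0,0,0],[0.1,-0.6,-0.8,0,0,0],[0.2,-1,-1,0,0,0],[0.2,-1,-1,0,0,0]]]'

```text
clock: 6.15
tool_pos: [0.6502, -0.1074, 0.2957]
orientation: [-180.0, -0.4, 4.7]
force: [-0.5, 0.5, -0.4]
opening: 0.032
gripper_force: 30.0
```

```bash
python3 - <<'E'
from h import *
o=get_obs();print(o['tool_pos'],o['orientation'],o['opening'])
snap('wrist','w3')
E
```

```text
[ 0.6502141  -0.10738375  0.29570522] [-179.99362733   -0.39831392    4.69755897] 0.032035054630217934
```

View pics/w3.png

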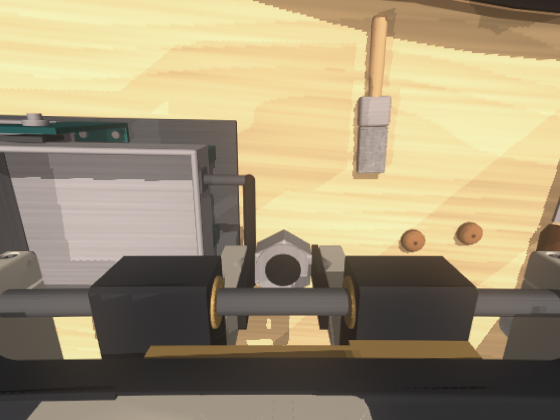

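Rear-right rim corner is at (205,150), the handle's end at (249,180), and its edges run square to the gripper, so the yaw of 4.5° holds.

```bash
python3 - <<'E'
from h import *
p,d,c=load('w3')
a=world(c,d,[(205,150),(20,146),(201,240)],.181); b=world(c,d,[(249,182),(249,235)],.168)
f=world(c,d,[(80,200),(150,230)]);print(a.round(4),b.round(4),f.round(4))
for P,Q in((a[0],a[1]),(a[2],a[0]),(b[1],b[0])): v=Q-P; print(np.degrees(np.arctan2(v[1],v[0])))
# floor edges from the depth: right inner wall & rear inner wall
X=cloud(d,c); m=(d>0)&(abs(X[...,2]-.136)<.006)&(X[...,0]>.5)&(X[...,0]<.72); P=X[m][:,:2]
th=np.radians(4.5); U=(P-[.602,.068])@np.array([[np.cos(th),-np.sin(th)],[np.sin(th),np.cos(th)]])
print('floor max x',np.percentile(U[:,0],99.5),'min y',np.percentile(U[:,1],.5),len(U))
m=(d>0)&(abs(X[...,2]-.181)<.005)&(X[...,0]>.5)&(X[...,0]<.72);P=X[m][:,:2]
U=(P-[.602,.068])@np.array([[np.cos(th),-np.sin(th)],[np.sin(th),np.cos(th)]]);print('rim',np.percentile(U,[.5,99.5],axis=0))
E
```

```text
[[ 0.6912 -0.0352  0.181 ]
 [ 0.6807  0.1242  0.181 ]
 [ 0.6041 -0.0319  0.181 ]] [[ 0.6624 -0.0742  0.168 ]
 [ 0.6076 -0.0769  0.168 ]] [[0.62   0.1081 0.1365]
 [0.5912 0.0356 0.1365]]
93.77442234801161
-2.1241356224014623
2.880022343367005
floor max x 0.1022528113072941 min y -0.10004286716842993 20988
rim [[-0.01761467 -0.10407555]
 [ 0.08377058  0.06429295]]
```

Emit:
step_arm --steps '[[[0,-0.5,0,0,0,0],[0.03,-1,0,0,0,0],[0.03,-1,0,0,0,0]]]'

```text
clock: 6.5
tool_pos: [0.6426, -0.0074, 0.2902]
orientation: [-179.9, 0.1, 4.7]
force: [0.1, -0.3, -0.5]
opening: 0.032
gripper_force: 30.0
```

Emit:
step_arm --steps '[[[0,-0.29,0.2,0,0,0],[0,-0.29,0.6,0,0,0],[0,-0.29,0.9,0,0,0],[0,-0.29,0.9,0,0,0]]]'

```text
clock: 6.9
tool_pos: [0.6375, 0.0164, 0.1957]
orientation: [179.9, 0.6, 4.4]
force: [-0.4, 0.2, -0.6]
opening: 0.0321
gripper_force: 30.0
```

Emit:
step_arm --steps '[[[0,0,0.3,0,0,0],[0,0,0.6,0,0,0],[0,0,0.6,0,0,0]]]'

```text
clock: 7.2
tool_pos: [0.6396, 0.0165, 0.1392]
orientation: [180.0, 0.3, 4.4]
force: [0.1, 0.3, -1.5]
opening: 0.0324
gripper_force: 30.0
```

Emit:
step_arm --jaw 140 --steps '[[[0,0,0,0,0,0],[0,0,0,0,0,0],[0,0,0,0,0,0],[0,0,-0.3,0,0,0],[0,0,-0.6,0,0,0],[0,0,-1,0,0,0],[0,0,-1,0,0,0]]]'

```text
clock: 7.9
tool_pos: [0.6441, 0.0177, 0.2495]
orientation: [-180.0, -0.7, 4.5]
force: [0.8, 0.5, 0.3]
opening: 0.0393
gripper_force: 0.0
```

Emit:
step_arm --jaw 80 --steps '[[[-0.2,0.4,0,0,0,0],[-0.4,0.8,0,0,0,0],[-0.4,1,0,0,0,0]]]'

```text
clock: 8.2
tool_pos: [0.6073, -0.0874, 0.2435]
orientation: [-180.0, -0.1, 4.4]
force: [0.4, -0.3, 0.4]
opening: 0.0574
gripper_force: 0.0
```

Emit:
step_arm --steps '[[[-0.2,0.4,0.1,0,0,0],[-0.4,0.8,0.2,0,0,0],[-0.4,1,0.3,0,0,0]]]'

```text
clock: 8.5
tool_pos: [0.5752, -0.1906, 0.213]
orientation: [180.0, -0.1, 4.4]
force: [1.2, 0.5, 0.6]
opening: 0.06
gripper_force: 0.0
```

Emit:
step_arm --steps '[[[-0.2,0.4,0.3,0,0,0],[-0.36,0.8,0.5,0,0,0],[-0.36,1,0.7,0,0,0]]]'

```text
clock: 8.8
tool_pos: [0.5473, -0.2932, 0.142]
orientation: [180.0, -0.1, 4.4]
force: [0.8, 0.7, 0.1]
opening: 0.0602
gripper_force: 0.0
```

Emit:
step_arm --steps '[[[0,0.31,0.3,0,0,0],[0,0.31,0.7,0,0,0],[0,0.31,0.9,0,0,0],[0,0.31,0.9,0,0,0]]]'

```text
clock: 9.2
tool_pos: [0.5492, -0.3213, 0.049]
orientation: [-179.9, 0.3, 4.4]
force: [-0.5, -0.5, 0.0]
opening: 0.06
gripper_force: 0.0
```

```bash
python3 - <<'E'
from h import *
o=get_obs();print(o['tool_pos'],o['orientation'],o['opening'])
blobs('wrist','w4')
blobs('scene','s4')
print('tray');blobs('side','d4',.142,.16)
E
```

```text
[ 0.54920593 -0.32129961  0.04898228] [-179.89369386    0.25811091    4.42128657] 0.06004802585631299
[141.  25.] 3934 w [ 0.6666 -0.2343  0.0178] size [0.029 0.041] tool [ 1.24 -0.78  0.31]
[411. 210.] 2081 w [ 0.5711 -0.4064  0.0153] size [0.035 0.036] tool [0.15 0.87 0.33]
[283. 227.] 1908 w [ 0.5518 -0.3216  0.0153] size [0.036 0.035] tool [0.03 0.01 0.34]
[253. 330.] 1176 w [ 0.4677 -0.3046  0.0156] size [0.027 0.035] tool [-0.8  -0.23  0.34]
[418. 175.] 73 w [0.8235 0.6777 0.0205] size [0.067 0.047] tool [ 3.5  -9.75  0.3 ]
[342. 200.] 43 w [0.6446 0.3386 0.0173] size [0.022 0.051] tool [ 1.45 -6.51  0.34]
[211. 306.] 90 w [ 0.5541 -0.3243  0.0144] size [0.033 0.033] tool [0.03 0.03 0.37]
[172. 312.] 104 w [ 0.4802 -0.4009  0.0146] size [0.035 0.037] tool [-0.76  0.74  0.37]
[197. 329.] 107 w [ 0.5736 -0.4079  0.0135] size [0.034 0.035] tool [0.16 0.88 0.38]
[124. 338.] 106 w [ 0.4346 -0.5425  0.0202] size [0.043 0.054] tool [-1.33  2.11  0.31]
tray
```

Emit:
step_arm --steps '[[[0.03,0,0.3,0,0,0],[0.03,0,0.44,0,0,0],[0.03,0,0.44,0,0,0],[0.03,0,0.44,0,0,0]]]'

```text
clock: 9.75
tool_pos: [0.5546, -0.3213, 0.0086]
orientation: [180.0, -0.0, 4.5]
force: [-0.0, -0.0, 0.7]
opening: 0.0601
gripper_force: 0.0
```

Emit:
step_arm --jaw 255 --steps '[[[0,0,0,0,0,0],[0,0,0,0,0,0],[0,0,0,0,0,0],[0,0,0,0,0,0],[0,0,0,0,0,0],[0,0,0,0,0,0]]]'

```text
clock: 10.35
tool_pos: [0.5544, -0.3213, 0.0081]
orientation: [180.0, -0.0, 4.5]
force: [0.1, -0.2, 5.3]
opening: 0.0349
gripper_force: 30.0
```

Emit:
step_arm --steps '[[[0,0,-0.3,0,0,0],[0,0,-0.6,0,0,0],[0,0,-1,0,0,0],[0,0,-1,0,0,0]]]'

```text
clock: 10.75
tool_pos: [0.5574, -0.3226, 0.1134]
orientation: [179.8, -0.5, 4.5]
force: [-0.3, -0.9, -0.6]
opening: 0.0347
gripper_force: 30.0
```

Emit:
step_arm --steps '[[[0.03,-0.3,-0.4,0,0,0],[0.06,-0.6,-0.8,0,0,0],[0.1,-1,-1,0,0,0]]]'

```text
clock: 11.05
tool_pos: [0.5574, -0.221, 0.2107]
orientation: [179.9, -0.2, 4.4]
force: [1.7, -0.1, 0.6]
opening: 0.0348
gripper_force: 30.1
```

Emit:
step_arm --steps '[[[0.03,-0.3,-0.3,0,0,0],[0.06,-0.6,-0.45,0,0,0],[0.1,-1,-0.45,0,0,0]]]'

```text
clock: 11.35
tool_pos: [0.5596, -0.1196, 0.2553]
orientation: [180.0, -0.3, 4.4]
force: [0.8, 0.5, -0.3]
opening: 0.0347
gripper_force: 30.0
```

Emit:
step_arm --steps '[[[0.03,-0.3,0,0,0,0],[0.06,-0.6,0,0,0,0],[0.1,-1,0,0,0,0],[0.1,-1,0,0,0,0]]]'

```text
clock: 11.75
tool_pos: [0.5607, -0.0163, 0.2524]
orientation: [-180.0, -0.0, 4.7]
force: [-0.1, -0.1, -0.3]
opening: 0.0346
gripper_force: 30.0
```

Emit:
step_arm --steps '[[[0.06,-0.2,0.2,0,0,0],[0.11,-0.36,0.5,0,0,0],[0.11,-0.36,0.5,0,0,0],[0.11,-0.36,0.5,0,0,0]]]'

```text
clock: 12.15
tool_pos: [0.5685, 0.0165, 0.2022]
orientation: [179.9, 0.1, 4.5]
force: [-0.5, -0.1, -0.0]
opening: 0.0347
gripper_force: 30.0
```

Emit:
step_arm --steps '[[[0,0,0.3,0,0,0],[0,0,0.56,0,0,0],[0,0,0.56,0,0,0]]]'

```text
clock: 12.45
tool_pos: [0.5675, 0.0157, 0.145]
orientation: [180.0, 0.2, 4.4]
force: [-0.9, -1.0, -0.0]
opening: 0.0349
gripper_force: 30.0
```

Emit:
step_arm --jaw 130 --steps '[[[0,0,0,0,0,0],[0,0,0,0,0,0],[0,0,0,0,0,0],[0,0,-0.3,0,0,0],[0,0,-0.6,0,0,0],[0,0,-1,0,0,0],[0,0,-1,0,0,0]]]'

```text
clock: 13.15
tool_pos: [0.5719, 0.0172, 0.2537]
orientation: [-179.9, -0.6, 4.5]
force: [0.9, -0.1, 0.2]
opening: 0.043
gripper_force: 0.0
```

Emit:
step_arm --jaw 80 --steps '[[[0,0.5,0,0,0,0],[-0.1,1,0,0,0,0]]]'

```text
clock: 13.35
tool_pos: [0.5678, -0.0825, 0.2479]
orientation: [-180.0, -0.1, 4.7]
force: [0.8, -0.1, 0.4]
opening: 0.0536
gripper_force: 0.0
```

Emit:
step_arm --steps '[[[0,0.4,0.1,0,0,0],[-0.1,0.8,0.2,0,0,0],[-0.1,1,0.3,0,0,0]]]'

```text
clock: 13.65
tool_pos: [0.564, -0.1858, 0.2173]
orientation: [180.0, -0.1, 4.4]
force: [-0.1, 0.8, -0.9]
opening: 0.0603
gripper_force: 0.0
```

Emit:
step_arm --steps '[[[0,0.4,0.1,0,0,0],[-0.1,0.8,0.2,0,0,0],[-0.1,1,0.3,0,0,0]]]'

```text
clock: 13.95
tool_pos: [0.5619, -0.2863, 0.187]
orientation: [180.0, -0.1, 4.4]
force: [0.3, -0.5, 0.2]
opening: 0.0597
gripper_force: 0.0
```

Emit:
step_arm --steps '[[[0,0.4,0.2,0,0,0],[0,0.8,0.4,0,0,0],[0,1,0.6,0,0,0]]]'

```text
clock: 14.25
tool_pos: [0.5705, -0.3862, 0.1265]
orientation: [179.9, -0.1, 4.4]
force: [-1.5, -0.2, -0.7]
opening: 0.0599
gripper_force: 0.0
```

Emit:
step_arm --steps '[[[0,0.22,0.4,0,0,0],[0,0.22,0.8,0,0,0],[0,0.22,0.8,0,0,0],[0,0.22,0.8,0,0,0]]]'

```text
clock: 14.65
tool_pos: [0.5721, -0.4054, 0.0473]
orientation: [180.0, 0.0, 4.5]
force: [-0.2, -0.9, 1.7]
opening: 0.0597
gripper_force: 0.0
```

```bash
python3 - <<'E'
from h import *
o=get_obs();print(o['tool_pos'],o['orientation'],o['opening'])
blobs('wrist','w5')
p,d,c=snap('side','d5'); X=cloud(d,c)
m=(abs(X[...,2]-.152)<.007)&(d>0)&(abs(X[...,0]-.602)<.07)&(abs(X[...,1]-.064)<.09)
k,l,s,ce=cv2.connectedComponentsWithStats(m.astype(np.uint8))
for i in range(1,k):
    if s[i,4]>8: print('tray',ce[i],s[i,4],np.median(X[l==i],axis=0).round(3))
E
```

```text
[ 0.57209889 -0.40537011  0.04726283] [1.79983229e+02 4.93008890e-02 4.51217938e+00] 0.059698051981467264
[14. 45.] 2186 w [ 0.673  -0.2508  0.0169] size [0.042 0.02 ] tool [ 1.13 -1.46  0.3 ]
[284. 233.] 1902 w [ 0.5717 -0.4065  0.0153] size [0.034 0.035] tool [-0.    0.01  0.32]
[461. 232.] 1744 w [ 0.5818 -0.5236  0.0247] size [0.034 0.028] tool [0.   1.19 0.23]
[265. 337.] 632 w [ 0.4851 -0.3989  0.0134] size [0.016 0.034] tool [-0.86 -0.13  0.34]
tray [296.5     202.65625] 64 [0.628 0.012 0.149]
```

Emit:
step_arm --steps '[[[0,0.01,0.3,0,0,0],[0,0.01,0.42,0,0,0],[0,0.01,0.42,0,0,0],[0,0.01,0.42,0,0,0]]]'

```text
clock: 15.15
tool_pos: [0.5728, -0.4063, 0.006]
orientation: [179.9, -0.1, 4.5]
force: [0.1, -0.7, 0.5]
opening: 0.0602
gripper_force: 0.0
```

Emit:
step_arm --jaw 255 --steps '[[[0,0,0,0,0,0],[0,0,0,0,0,0],[0,0,0,0,0,0],[0,0,0,0,0,0],[0,0,0,0,0,0],[0,0,0,0,0,0]]]'

```text
clock: 15.75
tool_pos: [0.5722, -0.4063, 0.005]
orientation: [180.0, -0.0, 4.5]
force: [-1.1, 1.0, 3.4]
opening: 0.035
gripper_force: 30.0
```

Emit:
step_arm --steps '[[[0,0,-0.3,0,0,0],[0,0,-0.6,0,0,0],[0,0,-1,0,0,0],[0,0,-1,0,0,0]]]'

```text
clock: 16.15
tool_pos: [0.5751, -0.4079, 0.111]
orientation: [179.7, -0.4, 4.5]
force: [0.8, -0.1, 0.3]
opening: 0.0352
gripper_force: 30.0
```

Emit:
step_arm --steps '[[[0.03,-0.3,-0.4,0,0,0],[0.1,-0.6,-0.8,0,0,0],[0.2,-1,-1,0,0,0]]]'

```text
clock: 16.45
tool_pos: [0.585, -0.3054, 0.2079]
orientation: [179.9, -0.2, 4.4]
force: [1.2, 0.0, -0.1]
opening: 0.0351
gripper_force: 30.0
```

Emit:
step_arm --steps '[[[0.05,-0.3,-0.3,0,0,0],[0.1,-0.6,-0.5,0,0,0],[0.2,-1,-0.5,0,0,0]]]'

```text
clock: 16.75
tool_pos: [0.5975, -0.2034, 0.2583]
orientation: [179.9, -0.3, 4.4]
force: [0.5, -0.2, -0.9]
opening: 0.0346
gripper_force: 30.0
```

Emit:
step_arm --steps '[[[0.05,-0.3,0,0,0,0],[0.1,-0.6,0,0,0,0],[0.2,-1,0,0,0,0]]]'

```text
clock: 17.05
tool_pos: [0.608, -0.1016, 0.2545]
orientation: [-180.0, -0.0, 4.4]
force: [0.3, -0.2, -0.2]
opening: 0.0351
gripper_force: 30.0
```

Emit:
step_arm --steps '[[[0.05,-0.3,0,0,0,0],[0.1,-0.6,0,0,0,0],[0.2,-1,0,0,0,0],[0.2,-1,0,0,0,0]]]'

```text
clock: 17.45
tool_pos: [0.6211, 0.0027, 0.254]
orientation: [-180.0, -0.0, 4.7]
force: [-0.4, -0.2, 0.6]
opening: 0.0351
gripper_force: 30.0
```

```bash
python3 - <<'E'
from h import *
o=get_obs();print(o['tool_pos'],o['orientation'],o['opening'])
snap('wrist','w6')
E
```

```text
[0.62107136 0.00272378 0.25402008] [-1.79966989e+02 -4.87536255e-03  4.67238444e+00] 0.035121236369108084
```

View pics/w6.png

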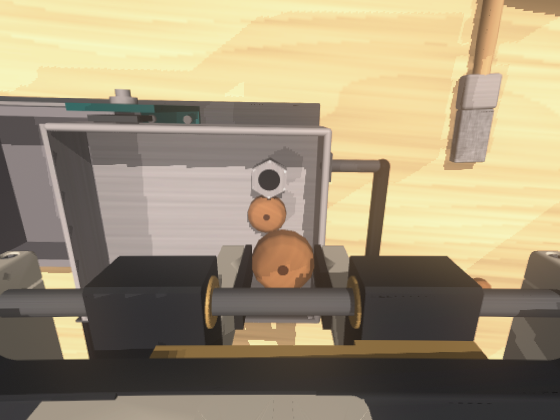

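In the tray, the nut is at (268,180) and the first button beside it at (266,214). The gate end at left and the front of the tray are free.

```bash
python3 - <<'E'
from h import *
p,d,c=load('w6')
print(world(c,d,[(268,180),(266,214)],.152).round(4)); q=world(c,d,[(328,130),(45,127),(326,225),(70,235)],.181); print(q.round(4))
for a,b in((0,1),(2,0),(3,1)): v=q[b]-q[a]; print(np.degrees(np.arctan2(v[1],v[0])),np.hypot(*v[:2]))
E
```

```text
[[0.6419 0.0171 0.152 ]
 [0.6104 0.0168 0.152 ]]
[[ 0.6897 -0.0252  0.181 ]
 [ 0.6742  0.1798  0.181 ]
 [ 0.6153 -0.0332  0.181 ]
 [ 0.5896  0.1731  0.181 ]]
94.33234789880147 0.2055987038506538
6.1088761178469735 0.07489533507135912
4.560481366677074 0.08483112450385429
```

Emit:
step_arm --steps '[[[0.1,-0.4,0,0,0,0],[0.16,-0.8,0,0,0,0],[0.16,-1,0.3,0,0,0],[0.16,-1,0.5,0,0,0]]]'

```text
clock: 17.9
tool_pos: [0.6283, 0.1017, 0.203]
orientation: [-180.0, 0.0, 4.6]
force: [-0.4, 0.3, -0.3]
opening: 0.0346
gripper_force: 30.0
```

Emit:
step_arm --steps '[[[0,-0.16,0.3,0,0,0],[0,-0.16,0.6,0,0,0],[0,-0.16,0.6,0,0,0],[0,-0.16,0.6,0,0,0]]]'

```text
clock: 18.3
tool_pos: [0.6275, 0.1149, 0.1448]
orientation: [179.9, 0.1, 4.5]
force: [0.0, 0.0, 1.1]
opening: 0.0349
gripper_force: 30.0
```

Emit:
step_arm --jaw 130 --steps '[[[0,0,0,0,0,0],[0,0,0,0,0,0],[0,0,0,0,0,0],[0,0,-0.3,0,0,0],[0,0,-0.6,0,0,0],[0,0,-1,0,0,0],[0,0,-1,0,0,0]]]'

```text
clock: 19.0
tool_pos: [0.6304, 0.1163, 0.2518]
orientation: [-179.9, -0.6, 4.5]
force: [-0.5, 0.3, 0.5]
opening: 0.0431
gripper_force: 0.0
```

Emit:
step_arm --jaw 80 --steps '[[[0,0.5,0,0,0,0],[0,1,0,0,0,0]]]'

```text
clock: 19.2
tool_pos: [0.6355, 0.0162, 0.2456]
orientation: [-180.0, -0.1, 4.7]
force: [0.5, -0.3, -0.8]
opening: 0.054
gripper_force: 0.0
```

Emit:
step_arm --steps '[[[-0.2,0.4,0,0,0,0],[-0.4,0.8,0,0,0,0],[-0.5,1,0,0,0,0]]]'

```text
clock: 19.5
tool_pos: [0.5919, -0.0904, 0.2454]
orientation: [180.0, -0.1, 4.4]
force: [0.4, -0.4, 0.4]
opening: 0.0604
gripper_force: 0.0
```

Emit:
step_arm --steps '[[[-0.2,0.4,0.1,0,0,0],[-0.4,0.8,0.3,0,0,0],[-0.5,1,0.5,0,0,0]]]'

```text
clock: 19.8
tool_pos: [0.5501, -0.1936, 0.1952]
orientation: [180.0, -0.1, 4.4]
force: [0.8, -1.0, -0.2]
opening: 0.06
gripper_force: 0.0
```

Emit:
step_arm --steps '[[[-0.2,0.4,0.2,0,0,0],[-0.4,0.8,0.4,0,0,0],[-0.5,1,0.7,0,0,0]]]'

```text
clock: 20.1
tool_pos: [0.5089, -0.2976, 0.1257]
orientation: [179.9, -0.2, 4.4]
force: [0.7, 1.2, -0.4]
opening: 0.0599
gripper_force: 0.0
```

Emit:
step_arm --steps '[[[-0.3,0.11,0.2,0,0,0],[-0.43,0.11,0.5,0,0,0],[-0.43,0.11,0.75,0,0,0],[-0.43,0.11,0.75,0,0,0]]]'

```text
clock: 20.5
tool_pos: [0.4647, -0.3087, 0.0472]
orientation: [-179.9, 0.2, 4.4]
force: [0.2, -0.0, -0.7]
opening: 0.0595
gripper_force: 0.0
```

```bash
python3 - <<'E'
from h import *
o=get_obs();print(o['tool_pos'],o['orientation'],o['opening'])
blobs('wrist','w7')
E
```

```text
[ 0.46471623 -0.30874612  0.04718507] [-179.89143337    0.24640345    4.40467771] 0.05946180949147514
[416. 227.] 2036 w [ 0.4755 -0.3985  0.0153] size [0.036 0.036] tool [0.04 0.9  0.32]
[276. 230.] 1918 w [ 0.4661 -0.3041  0.0153] size [0.035 0.035] tool [ 0.02 -0.04  0.32]
```

Emit:
step_arm --steps '[[[0.02,-0.04,0.3,0,0,0],[0.02,-0.04,0.42,0,0,0],[0.02,-0.04,0.42,0,0,0],[0.02,-0.04,0.42,0,0,0]]]'

```text
clock: 20.95
tool_pos: [0.4696, -0.3051, 0.0086]
orientation: [180.0, -0.0, 4.5]
force: [1.1, -0.1, 1.2]
opening: 0.0599
gripper_force: 0.0
```

Emit:
step_arm --jaw 255 --steps '[[[0,0,0,0,0,0],[0,0,0,0,0,0],[0,0,0,0,0,0],[0,0,0,0,0,0],[0,0,0,0,0,0],[0,0,0,0,0,0]]]'

```text
clock: 21.55
tool_pos: [0.469, -0.305, 0.008]
orientation: [180.0, -0.0, 4.5]
force: [-1.4, 0.6, 6.5]
opening: 0.035
gripper_force: 30.0
```

Emit:
step_arm --steps '[[[0,0,-0.3,0,0,0],[0,0,-0.6,0,0,0],[0,0,-1,0,0,0],[0,0,-1,0,0,0]]]'

```text
clock: 21.95
tool_pos: [0.4719, -0.3061, 0.1128]
orientation: [179.8, -0.4, 4.5]
force: [1.4, 0.7, -0.1]
opening: 0.0346
gripper_force: 30.0
```

Emit:
step_arm --steps '[[[0.1,-0.3,-0.4,0,0,0],[0.2,-0.6,-0.8,0,0,0],[0.3,-1,-1,0,0,0]]]'

```text
clock: 22.25
tool_pos: [0.492, -0.2029, 0.2102]
orientation: [179.9, -0.2, 4.4]
force: [1.8, 0.4, -0.9]
opening: 0.0346
gripper_force: 30.0
```

Emit:
step_arm --steps '[[[0.1,-0.3,-0.3,0,0,0],[0.2,-0.6,-0.5,0,0,0],[0.3,-1,-0.5,0,0,0]]]'

```text
clock: 22.55
tool_pos: [0.5147, -0.0999, 0.2605]
orientation: [180.0, -0.3, 4.5]
force: [1.0, -0.2, -0.8]
opening: 0.0346
gripper_force: 30.0
```

Emit:
step_arm --steps '[[[0.1,-0.3,0,0,0,0],[0.2,-0.6,0,0,0,0],[0.3,-1,0,0,0,0]]]'

```text
clock: 22.85
tool_pos: [0.535, 0.0022, 0.2572]
orientation: [-180.0, 0.0, 4.4]
force: [0.9, -0.6, -0.1]
opening: 0.0348
gripper_force: 30.0
```

Emit:
step_arm --steps '[[[0.1,-0.3,0,0,0,0],[0.2,-0.6,0,0,0,0],[0.3,-1,0,0,0,0],[0.3,-1,0,0,0,0]]]'

```text
clock: 23.25
tool_pos: [0.5577, 0.1069, 0.2565]
orientation: [-180.0, 0.0, 4.6]
force: [-0.3, 0.3, -0.5]
opening: 0.0348
gripper_force: 30.0
```

Emit:
step_arm --steps '[[[0.05,-0.12,0.3,0,0,0],[0.09,-0.12,0.6,0,0,0],[0.09,-0.12,0.6,0,0,0],[0.09,-0.12,0.6,0,0,0]]]'

```text
clock: 23.65
tool_pos: [0.5651, 0.1154, 0.1975]
orientation: [179.9, 0.1, 4.5]
force: [0.4, -0.2, 0.6]
opening: 0.0348
gripper_force: 30.0
```

Emit:
step_arm --steps '[[[0,0,0.3,0,0,0],[0,0,0.52,0,0,0],[0,0,0.52,0,0,0]]]'

```text
clock: 23.95
tool_pos: [0.5645, 0.1152, 0.1448]
orientation: [180.0, 0.1, 4.4]
force: [-0.9, 0.1, -0.4]
opening: 0.035
gripper_force: 30.0
```

Emit:
step_arm --jaw 130 --steps '[[[0,0,0,0,0,0],[0,0,0,0,0,0],[0,0,0,0,0,0],[0,0,-0.3,0,0,0],[0,0,-0.6,0,0,0],[0,0,-1,0,0,0],[0,0,-1,0,0,0]]]'

```text
clock: 24.65
tool_pos: [0.5682, 0.1167, 0.2526]
orientation: [-179.8, -0.6, 4.5]
force: [0.7, 0.9, -0.4]
opening: 0.0431
gripper_force: 0.0
```

Emit:
step_arm --steps '[[[-0.4,-0.2,-0.1,0,0,0],[-0.8,-0.4,-0.2,0,0,0],[-1,-0.55,-0.2,0,0,0],[-1,-0.55,-0.2,0,0,0]]]'

```text
clock: 25.05
tool_pos: [0.4596, 0.164, 0.2674]
orientation: [-179.9, -0.2, 4.6]
force: [0.2, -0.4, 0.5]
opening: 0.0426
gripper_force: 0.0
```

```bash
python3 - <<'E'
from h import *
o=get_obs();print(o['tool_pos'],o['orientation'],o['opening'])
snap('wrist','w8')
E
```

```text
[0.45957121 0.16402221 0.26744923] [-1.79850958e+02 -1.63552686e-01  4.61324942e+00] 0.04263217910598824
```

View pics/w8.png

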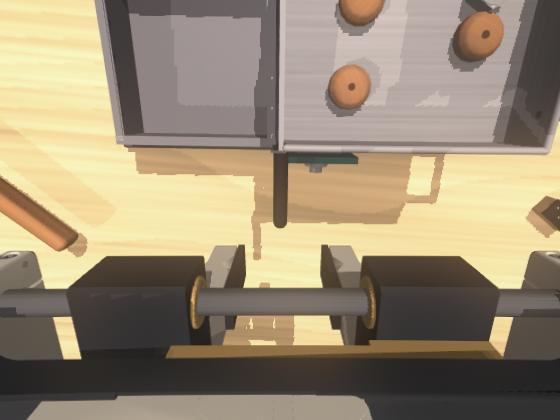

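The tray holds all three buttons (the nut's edge shows at (480,3)), and the gate pin runs from (281,155) to its tip at (280,226).

```bash
python3 - <<'E'
from h import *
p,d,c=load('w8'); o=get_obs()
q=world(c,d,[(280.5,160),(280,224),(281,200)],.178); print(q.round(4)); print(world(c,d,[(281,170),(280,210)]).round(4))
T=R.from_euler('xyz',o['orientation'],degrees=True).as_matrix(); print(((q-o['tool_pos'])@T*10).round(2))
r=world(c,d,[(120,140),(550,151)],.181);print(r.round(4)); 
r=world(c,d,[(285,147),(552,151)],.181);v=r[1]-r[0];print(r.round(4),np.degrees(np.arctan2(v[1],v[0])),np.hypot(*v[:2]))
E
```

```text
[[0.5009 0.1692 0.178 ]
 [0.4454 0.1652 0.178 ]
 [0.4672 0.1661 0.178 ]]
[[0.4936 0.1682 0.1824]
 [0.4597 0.1663 0.1825]]
[[ 0.4  -0.02  0.89]
 [-0.15 -0.03  0.89]
 [ 0.06 -0.02  0.89]]
[[ 0.5065  0.2957  0.181 ]
 [ 0.525  -0.0402  0.181 ]]
[[ 0.5119  0.1665  0.181 ]
 [ 0.5251 -0.0417  0.181 ]] -86.37414448559058 0.20857451714503716
```

Emit:
step_arm --steps '[[[0.02,-0.03,0.3,0,0,0],[0.02,-0.03,0.6,0,0,0],[0.02,-0.03,0.6,0,0,0]]]'

```text
clock: 25.4
tool_pos: [0.4616, 0.1646, 0.2022]
orientation: [179.8, 0.3, 4.4]
force: [-0.7, -1.4, -0.4]
opening: 0.0431
gripper_force: 0.0
```

Emit:
step_arm --steps '[[[0,0,0.2,0,0,0],[0,0,0.42,0,0,0],[0,0,0.42,0,0,0],[0,0,0.42,0,0,0]]]'

```text
clock: 25.8
tool_pos: [0.4639, 0.1661, 0.1648]
orientation: [180.0, -0.0, 4.5]
force: [1.1, 0.4, 0.2]
opening: 0.0429
gripper_force: 0.0
```

Emit:
step_arm --jaw 255 --steps '[[[0,0,0,0,0,0],[0,0,0,0,0,0],[0,0,0,0,0,0],[0,0,0,0,0,0],[0,0,0,0,0,0],[0,0,0,0,0,0]]]'

```text
clock: 26.4
tool_pos: [0.4631, 0.1667, 0.1639]
orientation: [-179.9, -0.0, 4.5]
force: [-3.1, 2.8, 1.6]
opening: 0.011
gripper_force: 30.0
```

Emit:
step_arm --steps '[[[0,-0.04,0.002,0,0,0],[0,-0.08,0.008,0,0,0],[0,-0.118,0.018,0,0,0],[0,-0.156,0.032,0,0,0],[0,-0.19,0.05,0,0,0],[0,-0.226,0.07,0,0,0],[0,-0.258,0.094,0,0,0],[0,-0.287,0.12,0,0,0],[0,-0.313,0.15,0,0,0],[0,-0.336,0.184,0,0,0]]]'

```text
clock: 27.4
tool_pos: [0.4611, 0.1983, 0.1459]
orientation: [179.8, -0.1, 4.5]
force: [3.3, -6.9, 7.0]
opening: 0.0108
gripper_force: 30.0
```

Emit:
step_arm --steps '[[[0,-0.02,0.035,0,0,0],[0,-0.037,0.07,0,0,0],[0,-0.05,0.11,0,0,0],[0,-0.058,0.148,0,0,0],[0,-0.063,0.188,0,0,0],[0,-0.064,0.23,0,0,0],[0,-0.064,0.24,0,0,0],[0,-0.064,0.24,0,0,0]]]'

```text
clock: 28.2
tool_pos: [0.4607, 0.2051, 0.1218]
orientation: [179.9, -0.1, 4.5]
force: [2.7, -6.2, 4.4]
opening: 0.0108
gripper_force: 30.0
```

```bash
python3 - <<'E'
from h import *
o=get_obs();print(o['tool_pos'],o['orientation'],o['opening'],o['force'])
snap('wrist','w9')
E
```

```text
[0.46074398 0.20506154 0.12180912] [ 1.79878372e+02 -6.14494014e-02  4.52055428e+00] 0.010803917110603651 [ 2.66751795 -6.20308527  4.41832329]
```

View pics/w9.png

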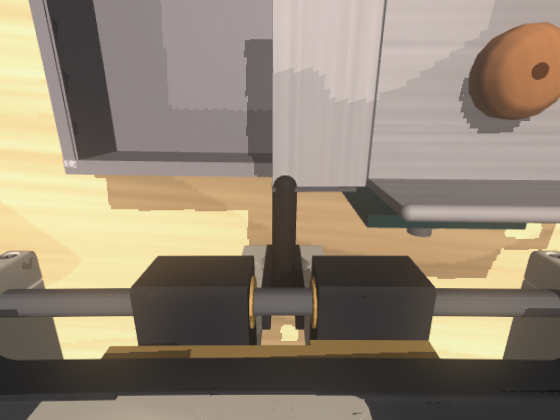

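The gate lies flat, in line with the floor, at (273–380, 0–185). Checking its slope by depth.

```bash
python3 - <<'E'
from h import *
p,d,c=load('w9'); X=cloud(d,c)
P=X[20:170,285:365].reshape(-1,3); P=P[P[:,2]>.1]
A=np.c_[P[:,:2],np.ones(len(P))]; k=np.linalg.lstsq(A,P[:,2],rcond=None)[0]; print(k, np.percentile(P[:,2],[2,50,98]))
Q=X[80:170,395:450].reshape(-1,3); print(np.percentile(Q[:,2],[2,50,98]))
E
```

```text
[-0.02699981  0.17288161  0.11993732] [0.13612905 0.13798988 0.13993935]
[0.13528107 0.13654979 0.13792582]
```

Emit:
step_arm --steps '[[[0,0,0.03,0,0,0],[0,0,0.06,0,0,0],[0,0,0.06,0,0,0]]]'

```text
clock: 28.55
tool_pos: [0.4608, 0.205, 0.1166]
orientation: [179.9, -0.1, 4.5]
force: [0.2, -6.3, 13.8]
opening: 0.011
gripper_force: 30.0
```

```bash
cat > g.py <<'E'
from h import *
import sys
o=get_obs();print(o['tool_pos'],o['opening'],o['force'])
p,d,c=snap('wrist',sys.argv[1]); X=cloud(d,c)
P=X[20:160,285:365].reshape(-1,3); P=P[P[:,2]>.1]
A=np.c_[P[:,:2],np.ones(len(P))]; k=np.linalg.lstsq(A,P[:,2],rcond=None)[0]; print(k, np.percentile(P[:,2],[2,50,98]))
E
python3 g.py w10
```

```text
[0.46082788 0.2050351  0.11664406] 0.010961771479034469 [ 0.21449721 -6.3359606  13.7551223 ]
[-0.02790758  0.07693815  0.13648607] [0.13389316 0.1354568  0.13707661]
```

Emit:
step_arm --steps '[[[0,0,0.03,0,0,0],[0,0,0.05,0,0,0],[0,0,0.05,0,0,0]]]'

```text
clock: 28.9
tool_pos: [0.461, 0.2052, 0.1125]
orientation: [179.9, -0.1, 4.6]
force: [-3.1, -6.5, 21.5]
opening: 0.0111
gripper_force: 30.0
```

```bash
cat >> g.py <<'E'
P=X[60:160,400:440].reshape(-1,3);P=P[abs(P[:,2]-.136)<.01]
A=np.c_[P[:,:2],np.ones(len(P))]; k=np.linalg.lstsq(A,P[:,2],rcond=None)[0]; print('floor',k,len(P))
E
python3 g.py w11
```

```text
[0.46100324 0.20520144 0.11245904] 0.011059325570550017 [-3.1372922  -6.53856323 21.4845796 ]
[-0.02044494  0.01285336  0.14190581] [0.13052571 0.13263669 0.13478339]
floor [ 0.00048974 -0.04913367  0.14295587] 3983
```

Emit:
step_arm --jaw 150 --steps '[[[0,0,0,0,0,0],[0,0,0,0,0,0],[0,0,0,0,0,0],[0,0,0,0,0,0],[0,0,-0.2,0,0,0],[0,0,-0.4,0,0,0],[0,0,-0.6,0,0,0],[0,0,-0.6,0,0,0],[0,0,-0.6,0,0,0]]]'

```text
clock: 29.85
tool_pos: [0.4598, 0.2061, 0.1701]
orientation: [-180.0, -0.0, 4.5]
force: [-0.3, 0.6, -0.4]
opening: 0.0361
gripper_force: 0.0
```

```bash
python3 - <<'E'
from h import *
o=get_obs();print(o['tool_pos'],o['opening'],o['force'])
p,d,c=snap('wrist','w12'); X=cloud(d,c)
th=np.radians(4.3); U=(X[...,:2]-[.601,.069])@np.array([[np.cos(th),-np.sin(th)],[np.sin(th),np.cos(th)]])
ok=(d>0)&(abs(X[...,2]-.136)<.02)&(U[...,0]>-.07)&(U[...,0]<-.02)
for a,b in((-.1,-.05),(-.05,0),(0,.05),(.05,.09),(.11,.12),(.12,.13),(.13,.14),(.14,.147)):
    m=ok&(U[...,1]>a)&(U[...,1]<b); z=X[...,2][m]; print(a,b,m.sum(),np.percentile(z,[10,25,50]).round(4) if m.sum()>20 else '')
m=(d>0)&(U[...,0]>-.13)&(U[...,0]<-.1)&(U[...,1]>.1)&(U[...,1]<.18)&(X[...,2]>.1)
if m.sum(): print('pin',np.median(X[m],axis=0),np.median(U[m],axis=0),X[m][:,2].max())
E
```

```text
[0.45980481 0.20610806 0.17012933] 0.03614965887676902 [-0.33635949  0.56455847 -0.35858653]
-0.1 -0.05 0 
-0.05 0 1698 [0.1401 0.1405 0.141 ]
0 0.05 7511 [0.1385 0.1392 0.14  ]
0.05 0.09 7331 [0.1356 0.1362 0.1372]
0.11 0.12 1492 [0.133  0.1335 0.134 ]
0.12 0.13 1477 [0.1321 0.1326 0.133 ]
0.13 0.14 1449 [0.1312 0.1316 0.1321]
0.14 0.147 1004 [0.1305 0.1309 0.1314]
pin [0.48413125 0.20105548 0.2718421 ] [-0.10638344  0.14042975] 0.2859512002599865
```

View pics/w12.png

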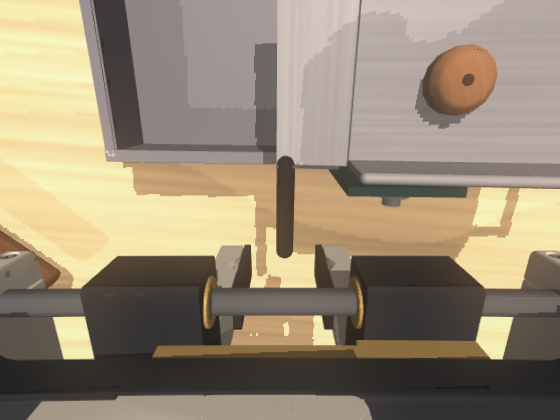

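The view shows the gate flat at (278–355, 0–165). It measures slightly past in line, so it's on its stop. My push tipped the tray about 0.05 rad, and I'll level that at the handle before lifting. Moving to the handle now.

Emit:
step_arm --jaw 175 --steps '[[[0,0,-0.5,0,0,0],[0,0,-1,0,0,0],[0,0,-1,0,0,0]]]'

```text
clock: 30.2
tool_pos: [0.4626, 0.2075, 0.2761]
orientation: [-179.8, -0.5, 4.5]
force: [0.0, 0.9, -1.1]
opening: 0.0278
gripper_force: 0.0
```

Emit:
step_arm --steps '[[[0.1,0.4,0,0,0,0],[0.2,0.8,0,0,0,0],[0.3,1,0,0,0,0]]]'

```text
clock: 30.5
tool_pos: [0.4973, 0.1065, 0.2692]
orientation: [180.0, 0.1, 4.5]
force: [-0.0, 0.2, -0.6]
opening: 0.0274
gripper_force: 0.0
```

Emit:
step_arm --steps '[[[0.2,0.4,0,0,0,0],[0.4,0.8,0,0,0,0],[0.5,1,0,0,0,0]]]'

```text
clock: 30.8
tool_pos: [0.556, 0.0103, 0.2686]
orientation: [180.0, 0.1, 4.4]
force: [0.4, 0.2, 0.3]
opening: 0.0274
gripper_force: 0.0
```

Emit:
step_arm --steps '[[[0.2,0.4,0,0,0,0],[0.4,0.8,0,0,0,0],[0.5,0.94,0.2,0,0,0],[0.5,0.94,0.2,0,0,0],[0.5,0.94,0.2,0,0,0]]]'

```text
clock: 31.3
tool_pos: [0.6118, -0.0774, 0.2484]
orientation: [180.0, 0.2, 4.4]
force: [0.1, -0.1, 0.2]
opening: 0.0275
gripper_force: 0.0
```

```bash
python3 - <<'E'
from h import *
o=get_obs();print(o['tool_pos'],o['orientation'],o['opening'],o['force'])
p,d,c=snap('wrist','w13'); X=cloud(d,c); t=o['tool_pos']
T=R.from_euler('xyz',o['orientation'],degrees=True).as_matrix()
L=(X-t)@T*10
m=(d>0)&(abs(X[...,2]-.18)<.02)&(X[...,1]<-.055)&(X[...,1]>-.12)&(X[...,0]>.55)&(X[...,0]<.7)
print(m.sum())
for a in np.arange(-.4,.6,.1):
    k=m&(L[...,0]>a)&(L[...,0]<a+.1)
    if k.sum()>10: print(a.round(1),k.sum(),np.percentile(L[k],[5,50,95],axis=0)[:,1:].round(3).tolist(),np.percentile(X[k][:,2],90).round(4))
E
```

```text
[ 0.61184886 -0.07741599  0.24835687] [179.98636306   0.19173385   4.41588084] 0.027456944388033852 [ 0.09226657 -0.08138883  0.18059355]
2582
-0.4 165 [[-0.092, 0.611], [-0.035, 0.625], [0.021, 0.66]] 0.1871
-0.3 173 [[-0.092, 0.609], [-0.035, 0.625], [0.021, 0.658]] 0.1873
-0.2 175 [[-0.09, 0.61], [-0.035, 0.624], [0.02, 0.657]] 0.1873
-0.1 181 [[-0.089, 0.609], [-0.034, 0.624], [0.02, 0.657]] 0.1871
-0.0 196 [[-0.088, 0.61], [-0.026, 0.625], [0.027, 0.663]] 0.1871
0.1 201 [[-0.087, 0.609], [-0.033, 0.624], [0.027, 0.66]] 0.1871
0.2 204 [[-0.086, 0.611], [-0.033, 0.624], [0.027, 0.657]] 0.1869
0.3 214 [[-0.085, 0.608], [-0.032, 0.623], [0.026, 0.661]] 0.1872
0.4 248 [[-0.139, 0.607], [-0.033, 0.626], [0.026, 0.66]] 0.1872
0.5 369 [[-0.17, 0.612], [-0.075, 0.631], [0.018, 0.661]] 0.1866
```

View pics/w13.png

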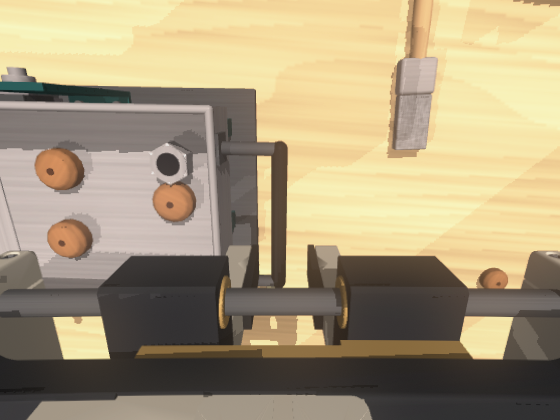

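All four parts are in the tray (nut (171,163); buttons (59,168), (69,238), (174,201)), the fourth button is on the bench at (494,280), and the handle runs straight between the fingers. I'll grip it and press the tray level.

Emit:
step_arm --steps '[[[0,-0.03,0.3,0,0,0],[0,-0.03,0.6,0,0,0],[0,-0.03,0.8,0,0,0],[0,-0.03,0.8,0,0,0],[0,-0.03,0.8,0,0,0]]]'

```text
clock: 31.85
tool_pos: [0.6126, -0.0733, 0.1714]
orientation: [180.0, -0.1, 4.6]
force: [1.3, 0.2, 0.5]
opening: 0.0274
gripper_force: 0.0
```

Emit:
step_arm --jaw 255 --steps '[[[0,0,0,0,0,0],[0,0,0,0,0,0],[0,0,0,0,0,0],[0,0,0,0,0,0],[0,0,0,0,0,0]]]'

```text
clock: 32.35
tool_pos: [0.6128, -0.0743, 0.171]
orientation: [180.0, -0.1, 4.5]
force: [0.9, -2.0, 2.3]
opening: 0.0111
gripper_force: 30.0
```

Emit:
step_arm --steps '[[[0,0.01,0.04,0,0,0],[0,0.02,0.08,0,0,0],[0,0.02,0.11,0,0,0],[0,0.02,0.11,0,0,0]]]'

```text
clock: 32.75
tool_pos: [0.613, -0.0767, 0.159]
orientation: [179.9, -0.0, 4.5]
force: [3.3, -5.8, 1.8]
opening: 0.0109
gripper_force: 30.0
```

Emit:
step_arm --steps '[[[0,-0.02,0.11,0,0,0],[0,-0.05,-0.217,0,0,0],[0,-0.08,-0.32,0,0,0],[0,-0.123,-0.427,0,0,0],[0,-0.14,-0.47,0,0,0],[0,-0.16,-0.51,0,0,0],[0,-0.18,-0.55,0,0,0],[0,-0.2,-0.59,0,0,0],[0,-0.216,-0.629,0,0,0],[0,-0.245,-0.68,0,0,0],[0,-0.272,-0.725,0,0,0],[0,-0.3,-0.77,0,0,0],[0,-0.329,-0.82,0,0,0],[0,-0.329,-0.82,0,0,0],[0,-0.329,-0.82,0,0,0]]]'

```text
clock: 34.25
tool_pos: [0.6128, -0.0417, 0.2407]
orientation: [-179.9, -0.3, 4.5]
force: [11.3, 2.5, -3.5]
opening: 0.0111
gripper_force: 29.9
```

```bash
python3 - <<'E'
from h import *
o=get_obs();print(o['tool_pos'],o['orientation'],o['opening'],o['force'])
p,d,c=snap('scene','s14')
a=cv2.resize(p[130:270,230:370],(560,560),interpolation=cv2.INTER_CUBIC); cv2.imwrite('pics/s14c.png',a[:,:,::-1])
E
```

```text
[ 0.61280871 -0.04169964  0.24065876] [-179.91866648   -0.3030219     4.52283426] 0.011105807994533473 [11.25294227  2.54069931 -3.54787659]
```

View pics/s14c.png

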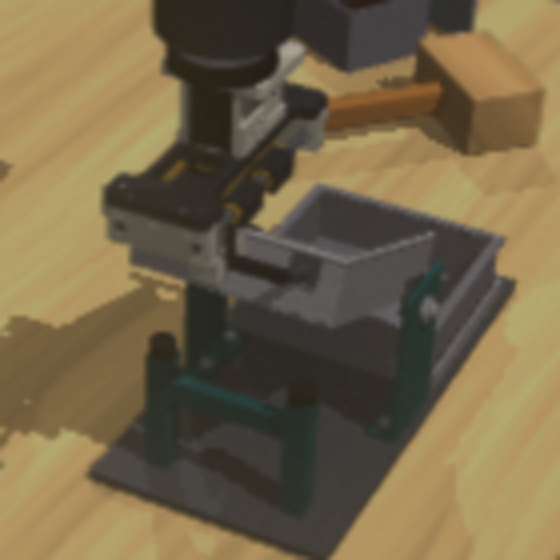

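The tray is tipped to about 0.4 rad with the gate still down. Continuing the lift.

Emit:
step_arm --steps '[[[0,-0.06,-0.09,0,0,0],[0,-0.131,-0.18,0,0,0],[0,-0.2,-0.265,0,0,0],[0,-0.279,-0.346,0,0,0],[0,-0.36,-0.42,0,0,0],[0,-0.444,-0.496,0,0,0],[0,-0.479,-0.524,0,0,0],[0,-0.479,-0.524,0,0,0],[0,-0.479,-0.524,0,0,0],[0,-0.479,-0.524,0,0,0],[0,-0.479,-0.524,0,0,0]]]'

```text
clock: 35.4
tool_pos: [0.6096, 0.0062, 0.2934]
orientation: [-179.9, -0.4, 4.5]
force: [14.0, 2.6, -1.5]
opening: 0.011
gripper_force: 29.9
```

```bash
python3 - <<'E'
from h import *
o=get_obs();print(o['tool_pos'],o['orientation'],o['opening'],o['force'])
p,d,c=snap('scene','s15'); p2,d2,c2=snap('side','d15'); p3,_,_=snap('wrist','w15')
f=lambda p,x,y,s:cv2.resize(p[y:y+s,x:x+s],(400,400),interpolation=cv2.INTER_CUBIC)
a=np.hstack([f(p,250,130,120),f(p2,195,130,120)]); cv2.imwrite('pics/c15.png',a[:,:,::-1])
E
```

```text
[0.60960274 0.00624582 0.29335911] [-179.90194942   -0.37656345    4.52722146] 0.010950348429751868 [13.96615583  2.62157203 -1.54217063]
```

View pics/c15.png

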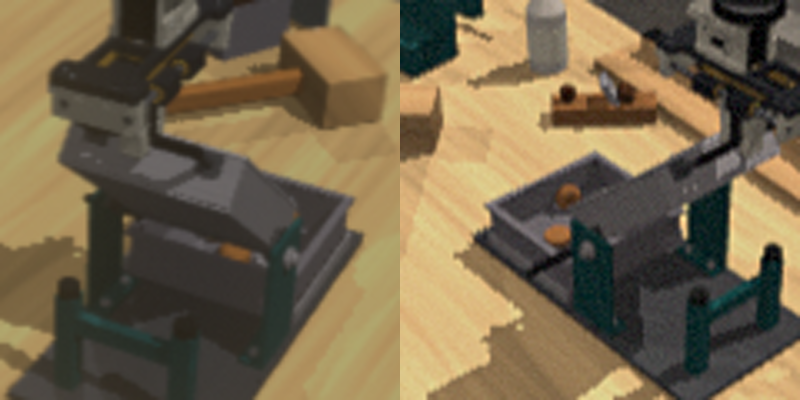

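Side view shows two buttons in the tote, with another under the gate end. I'll lift slightly further to make sure everything slides, then lower.

Emit:
step_arm --steps '[[[0,-0.035,-0.027,0,0,0],[0,-0.07,-0.054,0,0,0],[0,-0.07,-0.054,0,0,0],[0,-0.07,-0.054,0,0,0],[0,-0.07,-0.054,0,0,0],[0,-0.07,-0.054,0,0,0],[0,-0.07,-0.054,0,0,0],[0,-0.07,-0.054,0,0,0]]]'

```text
clock: 36.35
tool_pos: [0.6092, 0.0128, 0.2985]
orientation: [-179.9, -0.4, 4.5]
force: [15.8, 0.5, -3.9]
opening: 0.0111
gripper_force: 29.9
```

Emit:
step_arm --steps '[[[0,0.07,0.054,0,0,0],[0,0.105,0.082,0,0,0],[0,0.19,0.155,0,0,0],[0,0.27,0.232,0,0,0],[0,0.345,0.315,0,0,0],[0,0.418,0.398,0,0,0],[0,0.485,0.488,0,0,0],[0,0.549,0.578,0,0,0],[0,0.608,0.674,0,0,0],[0,0.662,0.77,0,0,0],[0,0.71,0.87,0,0,0],[0,0.755,0.972,0,0,0]]]'

```text
clock: 37.55
tool_pos: [0.6135, -0.0629, 0.2019]
orientation: [-179.9, -0.3, 4.5]
force: [5.5, 1.6, 3.8]
opening: 0.0109
gripper_force: 29.9
```

Emit:
step_arm --steps '[[[0,0.04,0.105,0,0,0],[0,0.072,0.21,0,0,0],[0,0.1,0.318,0,0,0],[0,0.123,0.427,0,0,0],[0,0.123,0.44,0,0,0],[0,0.123,0.44,0,0,0]]]'

```text
clock: 38.15
tool_pos: [0.6143, -0.0761, 0.1572]
orientation: [180.0, -0.2, 4.5]
force: [8.8, -4.1, -3.1]
opening: 0.0111
gripper_force: 29.9
```

```bash
cat > q.py <<'E'
from h import *
import sys
o=get_obs();print(o['tool_pos'],o['orientation'],o['opening'],o['force'])
th=np.radians(4.3);Q=np.array([[np.cos(th),-np.sin(th)],[np.sin(th),np.cos(th)]])
for n in sys.argv[2:]:
    p,d,c=snap(n,n+sys.argv[1]); X=cloud(d,c); U=(X[...,:2]-[.601,.069])@Q
    ok=(d>0)&(abs(U[...,0])<.07)&(X[...,2]<.175)&(X[...,2]>.12)
    print(n)
    for a in np.arange(-.09,.15,.03):
        m=ok&(U[...,1]>a)&(U[...,1]<a+.02)
        if m.sum()>10: print('tray',a.round(2),m.sum(),np.percentile(X[...,2][m],[5,50,95]).round(3))
    # brown buttons / things in tote: above floor
    m=((d>0)&(abs(U[...,0])<.08)&(U[...,1]>.115)&(U[...,1]<.33)&(X[...,2]>.026)&(X[...,2]<.06)).astype(np.uint8)
    hsv=cv2.cvtColor(p,cv2.COLOR_RGB2HSV); br=((hsv[...,0]<18)&(hsv[...,1]>120)).astype(np.uint8)
    for nm,M in(('tote',m),('brown',br*(d>0)*(X[...,2]<.17)*(X[...,2]>.008)*(U[...,1]<.35)*(X[...,1]>-.45))):
        k,l,s,ce=cv2.connectedComponentsWithStats(M.astype(np.uint8))
        for i in range(1,k):
            if s[i,4]>12: print(nm,ce[i].round(),s[i,4],np.median(X[l==i],axis=0).round(3),np.median(U[l==i],axis=0).round(3))
E
python3 q.py 16 scene side wrist
```

```text
[ 0.61432475 -0.07610193  0.15716957] [ 1.79980420e+02 -1.74709271e-01  4.48631352e+00] 0.0111319067064041 [ 8.82519477 -4.1313811  -3.14160548]
scene
tray -0.03 87 [0.134 0.136 0.139]
tray 0.0 76 [0.133 0.136 0.138]
tray 0.03 95 [0.132 0.136 0.139]
tray 0.06 74 [0.132 0.135 0.138]
tray 0.09 76 [0.132 0.134 0.137]
tray 0.12 82 [0.131 0.133 0.136]
tote [322. 185.] 101 [0.549 0.352 0.051] [-0.031  0.286]
tote [343. 192.] 88 [0.633 0.357 0.046] [0.054 0.285]
tote [325. 217.] 41 [0.645 0.191 0.039] [0.053 0.118]
brown [398. 244.] 1383 [0.901 0.234 0.017] [0.311 0.141]
brown [350. 344.] 5089 [ 0.942 -0.266  0.018] [ 0.317 -0.359]
brown [199. 272.] 26 [ 0.436 -0.235  0.011] [-0.187 -0.291]
brown [172. 313.] 100 [ 0.482 -0.403  0.015] [-0.154 -0.462]
brown [310. 321.] 214 [ 0.812 -0.224  0.016] [ 0.188 -0.308]
side
tray -0.06 64 [0.132 0.135 0.138]
tray -0.03 73 [0.131 0.134 0.137]
tray 0.0 76 [0.132 0.134 0.137]
tray 0.03 82 [0.131 0.134 0.136]
tray 0.06 79 [0.13  0.133 0.137]
tray 0.09 80 [0.13  0.133 0.136]
tray 0.12 73 [0.129 0.131 0.135]
tote [240. 188.] 185 [0.592 0.351 0.044] [0.011 0.282]
tote [242. 200.] 35 [0.55  0.284 0.03 ] [-0.035  0.218]
brown [291. 165.] 253 [0.925 0.385 0.015] [0.346 0.291]
brown [367. 221.] 804 [ 0.88  -0.122  0.026] [ 0.264 -0.212]
brown [245. 188.] 30 [0.602 0.336 0.043] [0.021 0.266]
brown [242. 200.] 39 [0.55  0.282 0.029] [-0.034  0.218]
brown [407. 236.] 576 [ 0.953 -0.317  0.017] [ 0.322 -0.41 ]
brown [369. 241.] 68 [ 0.807 -0.223  0.016] [ 0.184 -0.308]
brown [298. 294.] 13 [ 0.412 -0.246  0.014] [-0.212 -0.3  ]
brown [344. 316.] 79 [ 0.472 -0.403  0.014] [-0.164 -0.462]
wrist
tray -0.09 1821 [0.138 0.139 0.14 ]
tray -0.06 4966 [0.137 0.138 0.139]
tray -0.03 5768 [0.137 0.138 0.139]
tray 0.0 4668 [0.136 0.137 0.138]
tray 0.03 49 [0.136 0.137 0.138]
```

Emit:
step_arm --steps '[[[0,0,0.03,0,0,0],[0,0,0.05,0,0,0],[0,0,0.05,0,0,0]]]'

```text
clock: 38.6
tool_pos: [0.6145, -0.0767, 0.1539]
orientation: [179.9, -0.2, 4.5]
force: [4.3, -6.0, 7.1]
opening: 0.0114
gripper_force: 29.9
```

```bash
python3 q.py 17 wrist
```

```text
[ 0.61447738 -0.07666824  0.1539099 ] [179.91851451  -0.22836387   4.51130592] 0.011372007451965942 [ 4.29713857 -6.01793025  7.11290798]
wrist
tray -0.09 2032 [0.135 0.137 0.137]
tray -0.06 5135 [0.136 0.137 0.138]
tray -0.03 5969 [0.136 0.137 0.138]
tray 0.0 4292 [0.135 0.136 0.137]
```

Emit:
step_arm --steps '[[[0,0,0.02,0,0,0],[0,0,0.03,0,0,0],[0,0,0.03,0,0,0]]]'

```text
clock: 38.95
tool_pos: [0.6146, -0.0767, 0.1536]
orientation: [179.9, -0.3, 4.6]
force: [-2.9, -1.4, 23.3]
opening: 0.011
gripper_force: 30.0
```

```bash
python3 q.py 18 wrist
```

```text
[ 0.61462091 -0.07667521  0.15364769] [179.88943056  -0.32740909   4.55605642] 0.011035542897506169 [-2.90935334 -1.35152425 23.25142505]
wrist
tray -0.09 2050 [0.135 0.136 0.137]
tray -0.06 5178 [0.136 0.137 0.138]
tray -0.03 6014 [0.136 0.137 0.138]
tray 0.0 4238 [0.135 0.136 0.137]
```

Emit:
step_arm --jaw 175 --steps '[[[0,0,-0.03,0,0,0],[0,0,-0.03,0,0,0],[0,0,-0.03,0,0,0],[0,0,-0.03,0,0,0],[0,0,-0.3,0,0,0],[0,0,-0.6,0,0,0],[0,0,-1,0,0,0],[0,0,-1,0,0,0]]]'

```text
clock: 39.8
tool_pos: [0.615, -0.0761, 0.2552]
orientation: [179.9, -0.5, 4.5]
force: [-0.3, -0.2, 0.6]
opening: 0.0272
gripper_force: 0.0
```

```bash
python3 q.py 19 wrist
```

```text
[ 0.61495962 -0.07610821  0.25522274] [179.94629476  -0.46563352   4.52645215] 0.02720827294953513 [-0.25347526 -0.24880524  0.55225157]
wrist
tray -0.09 2348 [0.135 0.136 0.138]
tray -0.06 2765 [0.135 0.136 0.138]
tray -0.03 2813 [0.135 0.137 0.138]
tray 0.0 2954 [0.135 0.137 0.138]
tray 0.03 3138 [0.135 0.137 0.138]
tray 0.06 3164 [0.135 0.137 0.138]
tray 0.09 2601 [0.135 0.136 0.138]
tray 0.12 229 [0.135 0.136 0.137]
brown [492. 280.] 347 [ 0.481 -0.394  0.015] [-0.154 -0.453]
```

Emit:
step_arm --steps '[[[-0.2,-0.4,-0.2,0,0,0],[-0.4,-0.8,-0.2,0,0,0],[-0.5,-1,-0.2,0,0,0]]]'

```text
clock: 40.15
tool_pos: [0.5529, 0.0216, 0.269]
orientation: [-180.0, 0.1, 4.5]
force: [0.1, 0.4, -0.0]
opening: 0.0278
gripper_force: 0.0
```

Emit:
step_arm --steps '[[[-0.2,-0.4,0,0,0,0],[-0.4,-0.8,0,0,0,0],[-0.5,-1,0,0,0,0]]]'

```text
clock: 40.45
tool_pos: [0.4949, 0.1174, 0.2686]
orientation: [180.0, 0.1, 4.6]
force: [1.1, 0.1, 0.4]
opening: 0.0273
gripper_force: 0.0
```

Emit:
step_arm --jaw 130 --steps '[[[-0.2,-0.4,0,0,0,0],[-0.32,-0.8,0,0,0,0],[-0.32,-0.93,0,0,0,0],[-0.32,-0.93,0.3,0,0,0],[-0.32,-0.93,0.6,0,0,0],[-0.32,-0.93,0.6,0,0,0]]]'

```text
clock: 41.05
tool_pos: [0.4554, 0.204, 0.2052]
orientation: [179.7, 0.4, 4.5]
force: [-0.3, 0.2, 0.9]
opening: 0.0432
gripper_force: 0.0
```

```bash
python3 - <<'E'
from h import *
o=get_obs();print(o['tool_pos'],o['orientation'],o['opening'],o['force'])
p,d,c=snap('wrist','w20'); X=cloud(d,c)
T=R.from_euler('xyz',o['orientation'],degrees=True).as_matrix(); L=(X-o['tool_pos'])@T*10
m=(d>0)&(abs(X[...,2]-.138)<.015)&(X[...,0]<.508)&(X[...,0]>.43)&(abs(X[...,1]-.205)<.02)
print(m.sum(),np.percentile(L[m],[2,50,98],axis=0).round(2),np.percentile(X[m],[2,50,98],axis=0).round(4))
E
```

```text
[0.45536945 0.20402916 0.20519465] [179.7375633    0.42148776   4.45676644] 0.04320225166196282 [-0.33074799  0.16494852  0.903224  ]
1341 [[-0.12 -0.06  0.65]
 [ 0.25 -0.    0.67]
 [ 0.52  0.15  0.7 ]] [[0.4433 0.1926 0.1347]
 [0.4791 0.2054 0.1383]
 [0.5075 0.2122 0.1403]]
```

Tray reads level and empty. The pin is centred between the fingers, so I grip it and swing the gate shut.

Emit:
step_arm --steps '[[[0.04,0,0.3,0,0,0],[0.04,0,0.6,0,0,0],[0.04,0,0.84,0,0,0],[0.04,0,0.84,0,0,0],[0.04,0,0.84,0,0,0]]]'

```text
clock: 41.6
tool_pos: [0.4628, 0.2063, 0.1271]
orientation: [180.0, -0.1, 4.5]
force: [-0.0, -0.2, 1.1]
opening: 0.0427
gripper_force: 0.0
```

Emit:
step_arm --jaw 255 --steps '[[[0,0,0,0,0,0],[0,0,0,0,0,0],[0,0,0,0,0,0],[0,0,0,0,0,0],[0,0,0,0,0,0],[0,0,0,0,0,0]]]'

```text
clock: 42.2
tool_pos: [0.4621, 0.205, 0.1262]
orientation: [179.9, -0.0, 4.5]
force: [2.1, -6.2, 3.5]
opening: 0.0109
gripper_force: 29.9
```

Emit:
step_arm --steps '[[[0,0.001,-0.04,0,0,0],[0,0.006,-0.08,0,0,0],[0,0.014,-0.12,0,0,0],[0,0.027,-0.16,0,0,0],[0,0.044,-0.2,0,0,0],[0,0.064,-0.236,0,0,0],[0,0.087,-0.27,0,0,0],[0,0.113,-0.3,0,0,0],[0,0.142,-0.325,0,0,0],[0,0.174,-0.348,0,0,0],[0,0.21,-0.368,0,0,0]]]'

```text
clock: 43.3
tool_pos: [0.4633, 0.19, 0.1647]
orientation: [-179.5, -0.1, 4.5]
force: [-17.9, 23.3, 14.2]
opening: 0.0107
gripper_force: 29.9
```

Emit:
step_arm --steps '[[[0,0.035,-0.014,0,0,0],[0,0.07,-0.026,0,0,0],[0,0.11,-0.034,0,0,0],[0,0.15,-0.039,0,0,0],[0,0.19,-0.04,0,0,0],[0,0.2,-0.04,0,0,0],[0,0.2,-0.04,0,0,0]]]'

```text
clock: 44.0
tool_pos: [0.4659, 0.1674, 0.1713]
orientation: [-179.8, -0.3, 4.6]
force: [-16.3, 6.8, 28.8]
opening: 0.0109
gripper_force: 30.1
```

```bash
python3 q.py 21 wrist
```

```text
[0.46593856 0.16744131 0.17130029] [-179.7503167    -0.27870275    4.57747288] 0.010898983673729401 [-16.32614792   6.75916704  28.8333013 ]
wrist
tray -0.06 2527 [0.135 0.136 0.138]
tray -0.03 5319 [0.135 0.137 0.138]
tray 0.0 5242 [0.135 0.137 0.138]
tray 0.03 5175 [0.135 0.137 0.138]
tray 0.06 5159 [0.135 0.137 0.138]
tray 0.09 3886 [0.135 0.137 0.138]
tote [79. 59.] 4668 [0.579 0.351 0.046] [-0.001  0.286]
tote [186.   7.] 557 [0.621 0.261 0.033] [0.034 0.19 ]
tote [188.  54.] 1386 [0.586 0.261 0.032] [-0.001  0.192]
tote [161.  92.] 1383 [0.552 0.286 0.033] [-0.033  0.22 ]
brown [88. 17.] 1364 [0.603 0.336 0.047] [0.023 0.267]
brown [189.  54.] 1363 [0.586 0.261 0.032] [-0.001  0.192]
brown [160.  92.] 1296 [0.552 0.286 0.033] [-0.032  0.22 ]
```

Emit:
step_arm --steps '[[[0,0.02,-0.02,0,0,0],[0,0.03,-0.04,0,0,0],[0,0.03,-0.04,0,0,0],[0,0.03,-0.04,0,0,0]]]'

```text
clock: 44.45
tool_pos: [0.466, 0.1664, 0.1723]
orientation: [-179.6, -0.2, 4.5]
force: [-6.1, 17.1, 1.4]
opening: 0.0108
gripper_force: 30.0
```

Emit:
step_arm --jaw 130 --steps '[[[0,0,0,0,0,0],[0,0,0,0,0,0],[0,0,0,0,0,0],[0,0,0,0,0,0],[0,0,-0.3,0,0,0],[0,0,-0.6,0,0,0],[0,0,-1,0,0,0],[0,0,-1,0,0,0],[0,0,-1,0,0,0]]]'

```text
clock: 45.35
tool_pos: [0.4655, 0.1621, 0.2714]
orientation: [-179.9, -0.1, 4.5]
force: [-0.2, 0.4, -1.0]
opening: 0.0434
gripper_force: 0.0
```

Emit:
step_arm --steps '[[[-0.1,0,-0.3,0,0,0],[-0.2,0,-0.3,0,0,0],[-0.2,0,-0.3,0,0,0],[-0.2,0,-0.3,0,0,0]]]'

```text
clock: 45.75
tool_pos: [0.4449, 0.1604, 0.2995]
orientation: [180.0, 0.1, 4.5]
force: [0.0, 1.4, -0.2]
opening: 0.0432
gripper_force: 0.0
```

```bash
python3 q.py 22 wrist; python3 - <<'E'
from h import *
for n in('wrist','scene','side'): 
    p,d,c=snap(n,n+'23')
    if n=='wrist':
        w=p; X=cloud(d,c); m=(d>0)&(abs(X[...,2]-.178)<.012)&(X[...,0]<.505)&(X[...,0]>.44)&(abs(X[...,1]-.167)<.03); print('pin',np.percentile(X[m],[5,50,95],axis=0).round(4))
    else:
        print(n); blobs(n,n+'24')
cv2.imwrite('pics/fin.png',w[:,:,::-1])
E
```

```text
[0.44489738 0.16036618 0.2995418 ] [1.7995901e+02 7.5695214e-02 4.4925161e+00] 0.043236140237015525 [ 0.04682211  1.35077662 -0.16378754]
wrist
tray -0.09 2395 [0.135 0.136 0.138]
tray -0.06 2364 [0.135 0.137 0.138]
tray -0.03 2344 [0.135 0.137 0.138]
tray 0.0 2345 [0.135 0.137 0.138]
tray 0.03 2336 [0.135 0.137 0.138]
tray 0.06 2330 [0.135 0.136 0.138]
tray 0.09 1793 [0.135 0.137 0.138]
tote [136.  47.] 2029 [0.592 0.351 0.046] [0.011 0.285]
tote [210.  12.] 634 [0.627 0.262 0.033] [0.041 0.191]
tote [211.  51.] 703 [0.586 0.261 0.032] [-0.001  0.193]
tote [191.  79.] 715 [0.552 0.286 0.033] [-0.033  0.22 ]
brown [142.  24.] 620 [0.605 0.337 0.047] [0.024 0.267]
brown [211.  51.] 654 [0.585 0.261 0.032] [-0.001  0.193]
brown [191.  79.] 638 [0.551 0.286 0.033] [-0.033  0.221]
pin [[0.4475 0.1619 0.1784]
 [0.4758 0.1677 0.1814]
 [0.5019 0.1735 0.1832]]
scene
[418. 176.] 65 w [0.8239 0.6782 0.0186] size [0.062 0.036] tool [ 4.18 -4.87  2.8 ]
[342. 200.] 44 w [0.6365 0.338  0.0178] size [0.021 0.057] tool [ 2.05 -1.62  2.81]
[199. 268.] 148 w [ 0.4311 -0.2241  0.0196] size [0.048 0.053] tool [-0.44  3.82  2.81]
[172. 312.] 101 w [ 0.4787 -0.4009  0.0145] size [0.034 0.034] tool [-0.1   5.62  2.86]
[124. 339.] 102 w [ 0.4353 -0.5422  0.0189] size [0.043 0.055] tool [-0.64  6.99  2.82]
[ 16. 417.] 134 w [ 0.4011 -0.8547  0.0218] size [0.069 0.047] tool [-1.23 10.08  2.79]
side
[297. 288.] 99 w [ 0.427  -0.2261  0.019 ] size [0.043 0.052] tool [-0.48  3.84  2.81]
[344. 316.] 73 w [ 0.4748 -0.4017  0.0139] size [0.033 0.033] tool [-0.14  5.63  2.86]
[365. 346.] 43 w [ 0.4386 -0.5201  0.0215] size [0.019 0.031] tool [-0.6   6.78  2.79]
[361. 361.] 69 w [ 0.3962 -0.5418  0.0194] size [0.034 0.053] tool [-1.04  6.96  2.81]
[479. 410.] 156 w [ 0.5413 -0.8394  0.0217] size [0.055 0.032] tool [ 0.18 10.04  2.79]
```

View pics/fin.png

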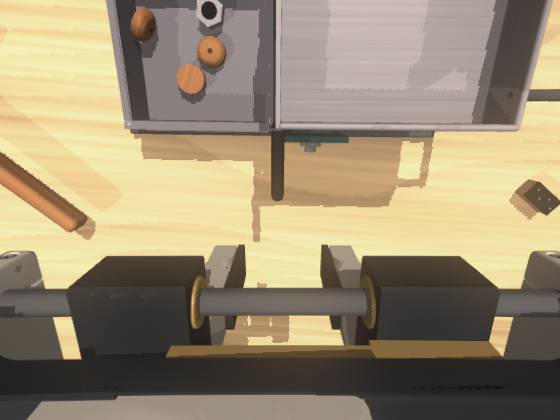

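The tote holds the nut (210,11) and three buttons (142,24), (211,51) and (191,79). The tray is empty and level, and the gate pin (278,165) is back where it was when shut. Handing in.

```bash
python3 -c "
from plant import *
print(close_job())"
```

```text
the job is handed in; nothing more can be done
None
```

The job is handed in: the one nut on the bench and three buttons are in the tote, the tray is empty and level with its gate shut, and the fourth button is still on the bench; pressing the gate down had tipped the tray about 0.05 rad, which I levelled before the lift.

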